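Four bolts in the tray, then hold the gear-case cover over its threaded holes

ROBOT

A 7-joint arm with a two-finger parallel gripper is mounted at the origin on a cart in front of the work surface, level with it; the furniture and walls round the work are solid. World frame = base frame: x ahead of the robot, y to its left, z up, the work surface at z = 0. Lengths are in m, angles in rad, forces in N, time in s.
With the tool pointing down it reaches from about 0.4 to 0.85 m from the base axis. Payload 4.5 kg.
Tool frame: the origin (TCP) lies at the very end of the fingers, on their centre line; the grasp point (between the pads) lies 19 mm behind it (r.pinch_z is the distance from the TCP to the grasp point, in m); x points along the fingers, y is the direction in which the jaws open and shut, and the axes are right-handed (so a half turn about x gives the same grasp; the last joint's range is limited). The gripper opens to 88 mm and grips with 3 to 60 N. Pads are 18 mm wide; open, the fingers measure 123 mm over their backs; the gripper's body (75 mm by 187 mm) begins 45 mm behind the grasp point.
Start: joints at [-1.274, 0.689, -0.195, 1.565, 0.157, 0.902, -0.215], TCP at [0.162, 0.604, 0.239] pointing down, gripper open.
Joint ranges: [-3.01, 3.01], [-0.46, 2.08], [-1.47, 1.51], [0.13, 2.56], [-1, 4.14], [0.04, 2.09], [-2.66, 2.66]. Speed limits (rad/s): [2.57, 2.57, 3.14, 3.14, 3.14, 3.14, 3.14].

INTERFACE

Orientations are given as a unit quaternion [x, y, z, w].
In Python, from plant import telemetry, cams, job, r gives the robot as it stands.
- The arm moves only by the tool send_rows, never from a script. Its argument "commands" is one flat list of numbers, 7 for each row, row after row: the shift along the world's x, y, z as a fraction of full scale, then the turn, a rotation vector about the world's x, y, z as a fraction of full scale, then the closure, from 0 (fully open) to 1 (shut). In form: [dx, dy, dz, wx, wy, wz, claw, dx, dy, dz, wx, wy, wz, claw, ...]. A call has 1 to 12 rows; each row shifts and turns the pose as measured when the row begins; what a row does not reach is not made up. Full scale, the value 1, is 250 mm for a shift and 90 degrees for a turn. A row lasts 1/10 s, in which the tool goes at most 50 mm and 8.59 degrees, less where a joint would pass 70% of its speed; a pose out of reach is approached as far as the arm can. A call with a number of a shift or a turn outside -1 to 1 is refused whole. A call with a gripper value outside its range is refused whole. The fingers move at their own pace and stop on an object; "newtons" is the grip in N (left out, the last holds). Time passes only in rows, so rows that do not move let the fingers close. It gives the time, the measured TCP pose, the force and the opening at its end, in the units of the state.
- telemetry.get_state(): the state, without advancing time (a new reading comes with each control period).
- cams.snapshot(name): name is "side" or "top" or "wrist"; returns a dict with "image" (400x640x3 uint8, blue, green, red), "intrinsics" (3x3 intrinsics, pixels), "world_to_cam" (4x4, takes a point from world to camera coordinates). Camera axes: x right, y down, z forward; pixel columns grow to the right and rows downward; lengths in m; the calibration is good to about 2 mm. A picture is of the moment at which its call begins. There is no depth.
- job.finish_job(): hands the job in, once; it reports no verdict.
The state is a dict: "clock": time; "q": joint angles; "qd": joint speeds; "joint_torque": joint torques, N m; "tool_pos": TCP position; "eef_rot": TCP orientation; "contact_force": force on the tool from outside, world axes, zero at the start; "moment": the same for the moment, N m; "opening": opening from 0.0 (shut) to 1.0 (fully open).
Only numpy, scipy, OpenCV 4.12 (cv2) and the standard library are available. Lean on these libraries where they do the work, as an engineer would, in place of code of your own. Each camera call takes 0.05 s, during which the arm holds its last target.

TASK

The cover of this gear case takes four bolts and two are already in the clear tray: add bolts from the row standing on the bench until the tray holds exactly four, and leave the rest of the row where it stands. Then take the cover by its square filler plug and finish the job still holding it: level, the right way round, each of its four holes over its threaded hole, and about a centimetre above the case, so that I can start the bolts by hand. Do not let the cover touch the case, or the gasket will shift, and leave the other tools on the bench where they are.

Things in the scene. Friction and masses are not known exactly. Their poses are not given: they have to be found in the camera images.
- gear_case: Small grey cast gear case, fixed, open side up, two gears inside below the flange; pear-shaped from above, 140 mm long, wide end 92 mm, narrow end 64 mm across, with four round bolt ears (108 mm over the wide pair); 80 mm high. A brown paper gasket lies on its flange. Origin in its underside on the bench, x toward the wide end, z up.
- case_top (a point): Point 80 mm above the gear case's origin, in the plane of its gasket face, where the cover's origin would lie when seated.
- cover: Loose grey cast cover lying flat on the bench: pear outline of the case, 8 mm plate, 13 mm hole in each ear, 0.25 to 0.42 kg. At its middle and centre of mass a steel plug with square head 22 x 22 mm, faces along cover x and y, 15 to 44 mm above the underside; round boss 38 mm wide below that. Origin in its underside below the plug, x toward the wide end, z up. It fits with x along the case's x.
- cover_hole0 (a point): Centre of a cover hole (wide end, +y side) at the underside: 52, 41 mm from the cover's origin.
- case_hole0 (a point): Mouth of the M10 threaded hole for cover hole 0, at the gasket face: 52, 41 mm from the case's origin, 80 mm up; 10 mm in diameter, 14 mm deep.
- cover_hole1 (a point): Centre of a cover hole (wide end, -y side) at the underside: 52, -41 mm from the cover's origin.
- case_hole1 (a point): Mouth of the M10 threaded hole for cover hole 1, at the gasket face: 52, -41 mm from the case's origin, 80 mm up; 10 mm in diameter, 14 mm deep.
- cover_hole2 (a point): Centre of a cover hole (narrow end, +y side) at the underside: -63, 31 mm from the cover's origin.
- case_hole2 (a point): Mouth of the M10 threaded hole for cover hole 2, at the gasket face: -63, 31 mm from the case's origin, 80 mm up; 10 mm in diameter, 14 mm deep.
- cover_hole3 (a point): Centre of a cover hole (narrow end, -y side) at the underside: -63, -31 mm from the cover's origin.
- case_hole3 (a point): Mouth of the M10 threaded hole for cover hole 3, at the gasket face: -63, -31 mm from the case's origin, 80 mm up; 10 mm in diameter, 14 mm deep.
- tray: Clear plastic parts tray, loose, 0.15 kg, 132 mm (x) x 175 mm (y) outside, 34 mm high, open above. Origin in the middle of its underside, x and y along its sides, z up. Its floor is 2 mm thick; the free floor is x within 39 mm and y within 67 mm of the middle. Two bolts already stand in its +x half (away from the robot), at about x = 23 mm; the -x half is empty.
- bolt0: M10 x 30 steel hex bolt: head 16 mm across flats and 6.4 mm thick, threaded shank 10 mm in diameter, 36.4 mm long in all, 35 g. Origin at the centre of the head's outer (bearing on the bench) face, z along the shank away from the head. Starts standing on its head on the bench, near the front edge of the bench; one of a row of four, at least 38 mm apart.
- bolt1: M10 x 30 steel hex bolt: head 16 mm across flats and 6.4 mm thick, threaded shank 10 mm in diameter, 36.4 mm long in all, 35 g. Origin at the centre of the head's outer (bearing on the bench) face, z along the shank away from the head. Starts standing on its head on the bench, near the front edge of the bench; one of a row of four, at least 38 mm apart.
- bolt2: M10 x 30 steel hex bolt: head 16 mm across flats and 6.4 mm thick, threaded shank 10 mm in diameter, 36.4 mm long in all, 35 g. Origin at the centre of the head's outer (bearing on the bench) face, z along the shank away from the head. Starts standing on its head on the bench, near the front edge of the bench; one of a row of four, at least 38 mm apart.
- bolt3: M10 x 30 steel hex bolt: head 16 mm across flats and 6.4 mm thick, threaded shank 10 mm in diameter, 36.4 mm long in all, 35 g. Origin at the centre of the head's outer (bearing on the bench) face, z along the shank away from the head. Starts standing on its head on the bench, near the front edge of the bench; one of a row of four, at least 38 mm apart.
- bolt4: M10 x 30 steel hex bolt: head 16 mm across flats and 6.4 mm thick, threaded shank 10 mm in diameter, 36.4 mm long in all, 35 g. Origin at the centre of the head's outer (bearing on the bench) face, z along the shank away from the head. Starts standing on its head in the tray.
- bolt5: M10 x 30 steel hex bolt: head 16 mm across flats and 6.4 mm thick, threaded shank 10 mm in diameter, 36.4 mm long in all, 35 g. Origin at the centre of the head's outer (bearing on the bench) face, z along the shank away from the head. Starts standing on its head in the tray.
- tape_measure: Yellow tape measure, 61 x 76 x 66 mm, standing by the bench's front edge. Not part of the job. Origin in the middle of its underside.
- driver_red: Red-handled screwdriver, 190 mm long, lying left of the work. Not part of the job. Origin in the middle of its underside.
- ratchet: Socket ratchet with black grip, about 230 mm long, lying at the right. Not part of the job. Origin in the middle of its underside.
- glue_small0: Small cream glue bottle with green tip, 52 mm in diameter, 131 mm high, standing at the right. Not part of the job. Origin in the middle of its underside.

How it is judged:
By the outcome, as a careful person would: the job done as asked, in the order asked, and still so for the second after the job is handed in, while the arm keeps its last pose, push and grip.
It also fails if it takes over 69 s, if anything falls off the work surface, if the arm or the gripper's body presses on something with over 40 N, if the wrist force passes 120 N, or if a joint passes its speed limit or range.

## Working session

There is one attempt and no reset: what is moved stays moved. The work goes in short steps, Python scripts to look and compute and a tool call to move; the robot and the scene stay as the last step left them, time stands still between calls to the robot, and variables do not carry over. Pictures are saved under pics/ and viewed, and the job is handed in when it is done.

Besides the shell and the picture viewer there is one more tool, called after "Call:" as name(argument=value, ...), one argument or row to a line, values as JSON. send_rows: Moves the arm, as the interface text tells. Its arguments: {"type":"object","properties":{"commands":{"type":"array"},"newtons":{"type":"number"}},"required":["commands"]}

```bash
ls; mkdir -p pics
python3 - <<'E'
from plant import telemetry, cams, job, r
import cv2, numpy as np
print(telemetry.get_state())
print(r.pinch_z)
for n in ("top","side","wrist"):
    s=cams.snapshot(n); cv2.imwrite(f"pics/{n}0.png",s["image"]); np.savez(f"{n}0.npz",**s)
    print(n,s["intrinsics"].round(1).tolist(),s["world_to_cam"].round(3).tolist())
E
```

```text
pics
{'clock': 0.0, 'q': array([-1.27419309,  0.68998786, -0.19450576,  1.56636614,  0.1573039 ,
        0.90252918, -0.21511481]), 'qd': array([ 0.00017903, -0.0008859 , -0.00012995,  0.00012397,  0.00112966,
        0.00030807, -0.00180058]), 'joint_torque': array([ 2.22352724e-04, -5.27577817e+01, -1.26685783e+00, -1.53432530e+01,
       -5.26022469e-02,  6.52948205e-03,  1.73230951e-04]), 'tool_pos': array([0.16225362, 0.60289194, 0.23790154]), 'eef_rot': array([ 0.09195352,  0.70104852, -0.0932941 ,  0.70097913]), 'contact_force': array([-0.2459799 ,  0.26185331,  0.42328671]), 'moment': array([-0.03608516, -0.02695835,  0.02151466]), 'opening': 1.001982766519277}
0.0187
top [[427.9, 0.0, 318.4], [0.0, 427.9, 198.8], [0.0, 0.0, 1.0]] [[0.024, -1.0, -0.001, -0.057], [-0.992, -0.023, -0.12, 0.545], [0.12, 0.004, -0.993, 1.268], [0.0, 0.0, 0.0, 1.0]]
side [[397.7, 0.0, 318.6], [0.0, 397.7, 198.9], [0.0, 0.0, 1.0]] [[0.985, -0.17, -0.008, -0.546], [-0.095, -0.509, -0.856, 0.098], [0.142, 0.844, -0.517, 1.455], [0.0, 0.0, 0.0, 1.0]]
wrist [[276.3, 0.0, 318.4], [0.0, 276.3, 199.6], [0.0, 0.0, 1.0]] [[0.259, 0.966, -0.001, -0.625], [0.917, -0.245, 0.315, -0.045], [0.304, -0.083, -0.949, 0.391], [0.0, 0.0, 0.0, 1.0]]
```

View pics/top0.png

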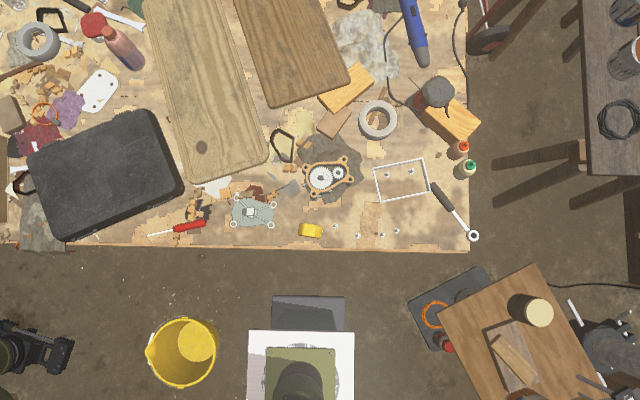

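View pics/side0.png

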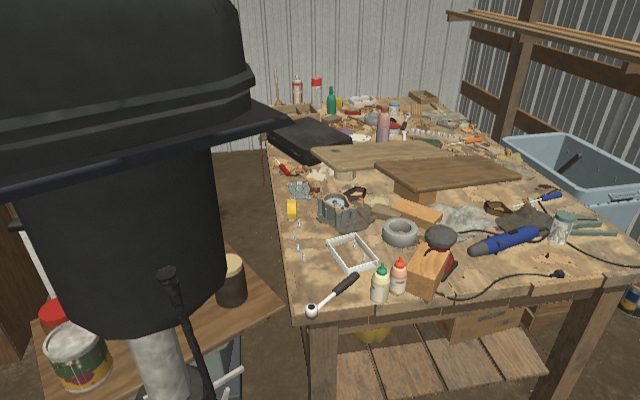

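View pics/wrist0.png

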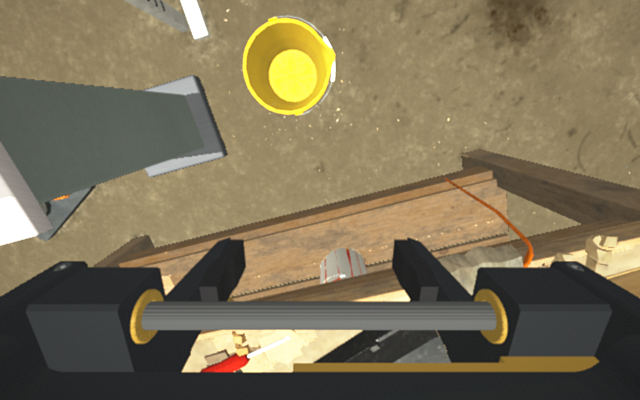

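```bash
cat > h.py <<'E'
import numpy as np, cv2
def load(n): 
    d=np.load(n); return d["image"],d["intrinsics"],d["world_to_cam"]
def ray(K,T,u,v,z):
    R=T[:3,:3];c=-R.T@T[:3,3]
    d=R.T@np.linalg.solve(K,[u,v,1.0]); return c+d*(z-c[2])/d[2]
def proj(K,T,p):
    q=T[:3,:3]@np.asarray(p,float)+T[:3,3]; q=K@q; return q[:2]/q[2]
def crop(img,x0,y0,x1,y1,s,name):
    c=cv2.resize(img[y0:y1,x0:x1],None,fx=s,fy=s,interpolation=cv2.INTER_CUBIC); cv2.imwrite(name,c)
E
python3 - <<'E'
from h import *
i,K,T=load("top0.npz"); crop(i,220,135,480,255,3,"pics/topc.png")
for n,u,v,z in [("cover plug",250,212,.04),("case",325,178,.08),("b",335,227,.036),("b",358,235,.036),("b",381,234,.036),("b",397,230,.036),("tray",400,179,.0)]:
    print(n,ray(K,T,u,v,z).round(3))
E
```

```text
cover plug [0.5   0.161 0.04 ]
case [ 0.602 -0.062  0.08 ]
b [ 0.461 -0.096  0.036]
b [ 0.439 -0.165  0.036]
b [ 0.443 -0.234  0.036]
b [ 0.457 -0.282  0.036]
tray [ 0.618 -0.298  0.   ]
```

View pics/topc.png

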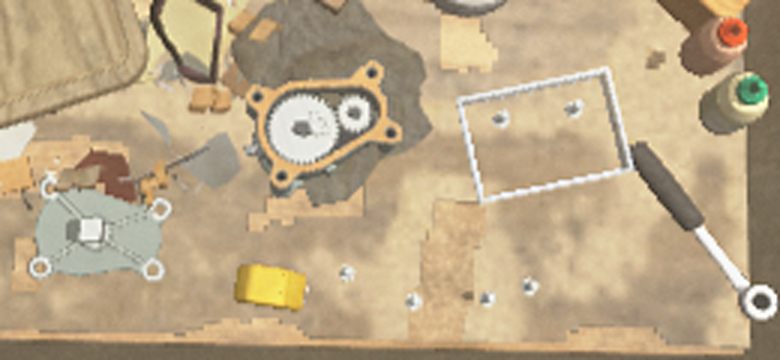

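Run:
```python
from h import *
from scipy.spatial.transform import Rotation as Ro
q=[ 0.09195352,  0.70104852, -0.0932941 ,  0.70097913]
R=Ro.from_quat(q).as_matrix();p=np.array([0.16225362, 0.60289194, 0.23790154]);print(R.round(3))
i,K,T=load("wrist0.npz")
c=-T[:3,:3].T@T[:3,3]; print("cam",c, "in tool",R.T@(c-p)); print("camaxes in tool (rows)",(T[:3,:3]@R).round(3))
for d in (0,.05,.1,.2): print(d,proj(K,T,p+R[:,0]*d))
i,K,T=load("top0.npz")
f=lambda u,v,z: ray(K,T,220+(u-1)/3,135+(v-1)/3,z)
W=[f(253,97,.08),f(281,177,.08),f(372,72,.08),f(390,132,.08)]
print("case ears",np.round(W,3).tolist())
W=[f(47,187,.008),f(40,267,.008),f(160,208,.008),f(152,270,.008)]
print("cover",np.round(W,3).tolist(), f(90,231,.044))
for a in [(460,100),(482,201),(632,168),(608,70)]: print("tray",f(*a,.034).round(3))
for a in [(347,272),(413,300),(487,298),(530,285)]: print("bolt",f(*a,.036).round(3))
for a in [(500,118),(573,109)]: print("tbolt",f(*a,.038).round(3))
```

```text
[[-0.     0.26   0.966]
 [-0.002  0.966 -0.26 ]
 [-1.    -0.002  0.   ]]
cam [0.08432629 0.62479912 0.3839996 ] in tool [-0.14611176  0.00063943 -0.08092084]
camaxes in tool (rows) [[-0.001  1.    -0.001]
 [-0.315  0.     0.949]
 [ 0.949  0.001  0.315]]
0 [317.12323833 251.4935118 ]
0.05 [317.38029937 219.31276186]
0.1 [317.54317365 198.92298689]
0.2 [317.73789848 174.54593151]
case ears [[0.634, 0.001, 0.08], [0.555, -0.029, 0.08], [0.662, -0.116, 0.08], [0.602, -0.135, 0.08]]
cover [[0.548, 0.214, 0.008], [0.466, 0.217, 0.008], [0.529, 0.096, 0.008], [0.465, 0.102, 0.008]] [0.50075051 0.1616335  0.044     ]
tray [ 0.645 -0.209  0.034]
tray [ 0.541 -0.232  0.034]
tray [ 0.579 -0.384  0.034]
tray [ 0.679 -0.36   0.034]
bolt [ 0.466 -0.097  0.036]
bolt [ 0.44  -0.163  0.036]
bolt [ 0.444 -0.237  0.036]
bolt [ 0.458 -0.28   0.036]
tbolt [ 0.626 -0.249  0.038]
tbolt [ 0.637 -0.323  0.038]
```

Call:
send_rows(
  commands=[0.1,-0.15,0,0,0,0.027,0.5,0.1,-0.15,0,0,0,0.027,0.5,0.1,-0.15,0,0,0,0.027,0.5,0.1,-0.15,0,0,0,0.027,0.5,0.1,-0.15,0,0,0,0.027,0.5,0.1,-0.15,0,0,0,0.027,0.5,0.1,-0.15,0,0,0,0.027,0.5,0.1,-0.15,0,0,0,0.027,0.5,0.1,-0.15,0,0,0,0.027,0.5,0.1,-0.15,0,0,0,0.027,0.5,0.1,-0.15,0,0,0,0.027,0.5,0.1,-0.15,0,0,0,0.027,0.5],
)

```text
clock: 1.35
tool_pos: [0.4634, 0.1403, 0.2362]
eef_rot: [-0.099, 0.702, 0.1, 0.698]
contact_force: [1.0, 0.4, 0.6]
opening: 0.501
```

```bash
cat > snap.py <<'E'
import sys
from plant import telemetry, cams
from h import *
from scipy.spatial.transform import Rotation as Ro
n,o=sys.argv[1:3]
s=cams.snapshot(n); cv2.imwrite(f"pics/{o}.png",s["image"]); np.savez(f"{o}.npz",**s)
t=telemetry.get_state(); R=Ro.from_quat(t["eef_rot"]).as_matrix()
print(t["clock"],t["tool_pos"].round(4),"x",R[:,0].round(4),"yaw_y",np.arctan2(-R[0,1],R[1,1]).round(4),"q",t["q"].round(2),t["contact_force"].round(1),round(t["opening"],3),"qd",abs(t["qd"]).max().round(3))
E
python3 snap.py wrist w1
```

```text
1.4 [0.4681 0.1305 0.2356] x [-0.0032 -0.007  -1.    ] yaw_y 0.2703 q [-0.1   0.54 -0.42  1.97  0.33  0.71  1.12] [ 3.7 -5.8 -1.2] 0.496 qd 0.24
```

View pics/w1.png

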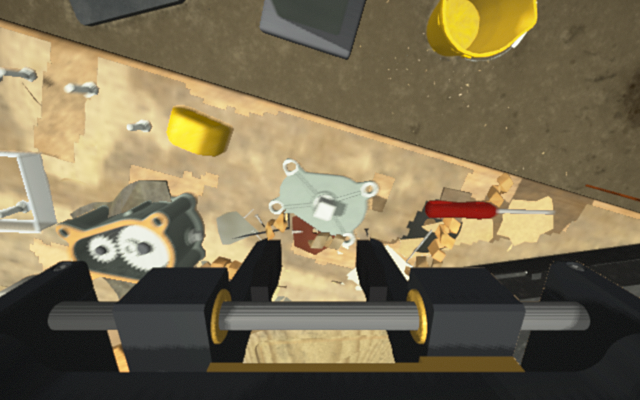

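Call:
send_rows(
  commands=[-0.01,-0.18,-0.04,0,0,0,0.5,-0.01,-0.18,-0.04,0,0,0,0.5,-0.01,-0.18,-0.04,0,0,0,0.5,-0.01,-0.18,-0.04,0,0,0,0.5,-0.01,-0.18,-0.04,0,0,0,0.5,-0.01,-0.16,-0.04,0,0,0,0.5,0,0,0,0,0,0,0.5,0,0,0,0,0,0,0.5],
)

```text
clock: 2.2
tool_pos: [0.453, -0.1384, 0.1744]
eef_rot: [-0.093, 0.701, 0.09, 0.701]
contact_force: [0.3, -0.0, -0.4]
opening: 0.497
```

```bash
python3 snap.py wrist w2
```

```text
2.25 [ 0.4527 -0.1386  0.1743] x [-8.0e-04 -4.2e-03 -1.0e+00] yaw_y 0.2595 q [ 0.44  0.62 -0.39  2.07  0.46  0.53  1.55] [-0.3 -1.4 -0.2] 0.5 qd 0.027
```

View pics/w2.png

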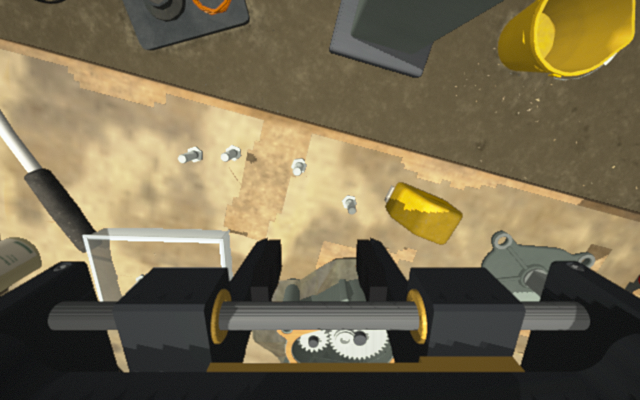

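Run:
```python
from h import *
i,K,T=load("w2.npz"); crop(i,165,135,375,225,3.7,"pics/w2c.png")
```

```text
(no output)
```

View pics/w2c.png

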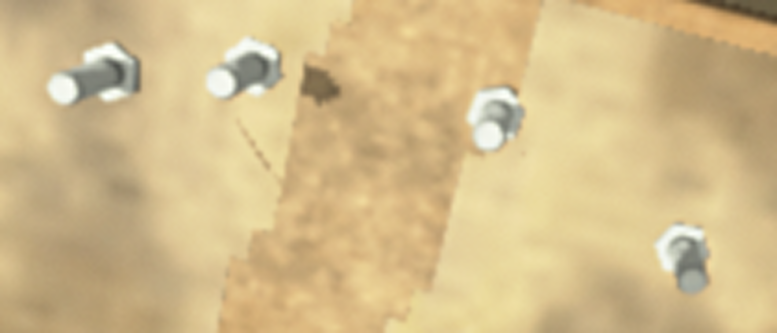

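Run:
```python
from h import *
i,K,T=load("w2.npz")
g=lambda u,v,z: ray(K,T,165+(u+.5)/3.7-.5,135+(v+.5)/3.7-.5,z).round(4)
for t,h in [((64,88),(113,70)),((222,82),(251,66)),((489,134),(496,110)),((691,279),(683,246))]:
    print(g(*t,.0364)[:2],g(*h,.005)[:2])
```

```text
[ 0.459  -0.2831] [ 0.4588 -0.2829]
[ 0.446  -0.2407] [ 0.4466 -0.2419]
[ 0.4412 -0.1653] [ 0.4405 -0.1657]
[ 0.4683 -0.0973] [ 0.4683 -0.0964]
```

Call:
send_rows(
  commands=[-0.012,-0.027,-0.11,0,0,0,0.6,-0.012,-0.027,-0.11,0,0,0,0.6,-0.012,-0.027,-0.11,0,0,0,0.6,-0.012,-0.027,-0.11,0,0,0,0.6,0,0,0,0,0,0,0.6],
)

```text
clock: 2.75
tool_pos: [0.4464, -0.1568, 0.0641]
eef_rot: [-0.097, 0.697, 0.096, 0.704]
contact_force: [0.1, 0.2, 0.3]
opening: 0.401
```

```bash
python3 snap.py wrist w3
```

```text
2.8 [ 0.4476 -0.1562  0.0654] x [ 1.290e-02 -2.000e-04 -9.999e-01] yaw_y 0.2745 q [ 0.35  0.82 -0.17  2.15  0.64  0.2   1.44] [0.7 0.1 0.3] 0.403 qd 0.047
```

View pics/w3.png

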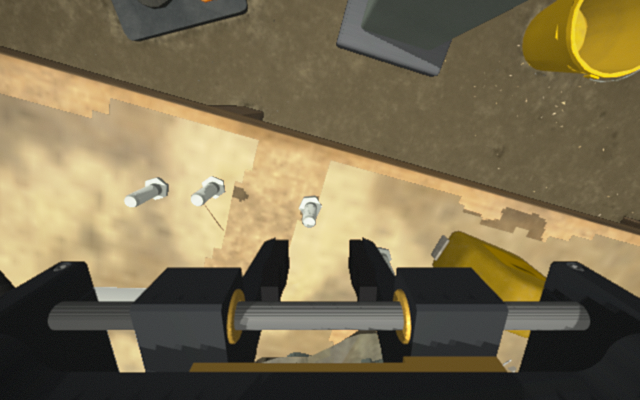

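Call:
send_rows(
  commands=[-0.014,-0.02,0,0,0.004,0,0.6,-0.014,-0.02,0,0,0.004,0,0.6,-0.002,0,-0.06,0,0.002,0,0.6,0,0,-0.06,0,0.002,0,0.6,0,0,0,0,0,0,0.6],
)

```text
clock: 3.3
tool_pos: [0.4447, -0.1655, 0.0412]
eef_rot: [-0.098, 0.699, 0.097, 0.702]
contact_force: [-0.2, 0.8, 0.2]
opening: 0.399
```

```bash
python3 snap.py wrist w4
python3 - <<'E'
from h import *
i,K,T=load("w4.npz"); crop(i,240,180,400,300,4,"pics/w4c.png")
i,K,T=load("w3.npz"); print(ray(K,T,309,222,.0364))
E
```

```text
3.35 [ 0.4449 -0.1657  0.0419] x [ 5.6e-03 -9.0e-04 -1.0e+00] yaw_y 0.2773 q [ 0.34  0.87 -0.13  2.15  0.67  0.15  1.44] [-0.2  0.7 -0.4] 0.4 qd 0.013
[ 0.44160733 -0.16489605  0.0364    ]
```

View pics/w4c.png

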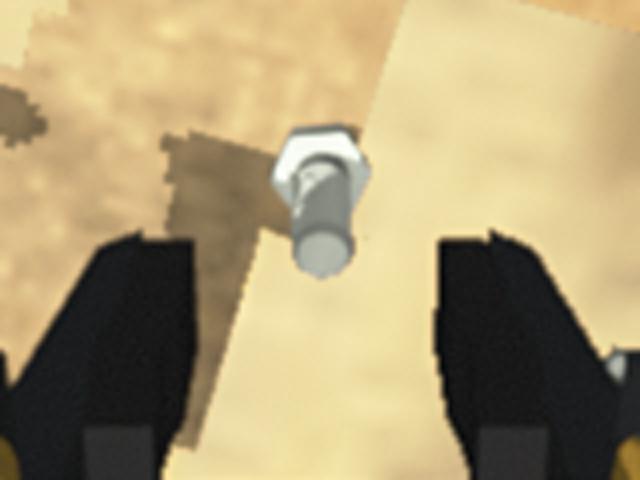

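Call:
send_rows(
  commands=[-0.01,0,-0.05,0,0.002,0,0.6,-0.006,0,-0.05,0,0.002,0,0.6,-0.004,0,-0.04,0,0.002,0,0.6,0,0,0,0,0,0,0.6],
)

```text
clock: 3.75
tool_pos: [0.4425, -0.1669, 0.0104]
eef_rot: [-0.098, 0.699, 0.096, 0.702]
contact_force: [-0.2, 0.5, 1.0]
opening: 0.4
```

```bash
python3 snap.py wrist w5
```

```text
3.8 [ 0.4427 -0.167   0.0109] x [ 0.0044 -0.002  -1.    ] yaw_y 0.2754 q [ 0.29  0.93 -0.05  2.16  0.71  0.06  1.4 ] [ 0.4 -0.5  0. ] 0.4 qd 0.012
```

Call:
send_rows(
  commands=[0,0,0,0,0,0,0.95,0,0,0,0,0,0,0.95,0,0,0,0,0,0,0.95,0,0,0,0,0,0,0.95],
  newtons=20,
)

```text
clock: 4.2
tool_pos: [0.4436, -0.1674, 0.0127]
eef_rot: [-0.098, 0.698, 0.096, 0.703]
contact_force: [0.4, 0.5, -0.7]
opening: 0.104
```

Call:
send_rows(
  commands=[0,0,0.14,0,0,0,0.95,0,0,0.14,0,0,0,0.95,0.08,-0.04,0.1,0,0,0,0.95,0.11,-0.085,0,0,0,0,0.95,0.11,-0.085,0,0,0,0,0.95,0.11,-0.085,0,0,0,0,0.95,0.11,-0.085,0,0,0,0,0.95,0.05,-0.05,0,0,0,0,0.95,0,0,0,0,0,0,0.95,0,0,0,0,0,0,0.95],
)

```text
clock: 5.2
tool_pos: [0.5851, -0.2788, 0.1125]
eef_rot: [-0.098, 0.701, 0.097, 0.7]
contact_force: [-0.8, -0.2, -0.4]
opening: 0.105
```

```bash
python3 snap.py wrist w6;python3 snap.py top t6
python3 - <<'E'
from h import *
i,K,T=load("t6.npz"); crop(i,320,145,460,245,5,"pics/t6c.png")
E
```

```text
5.25 [ 0.5849 -0.2788  0.1126] x [-0.0012 -0.0021 -1.    ] yaw_y 0.2766 q [ 0.62  0.91 -0.46  1.58  0.53  0.78  1.77] [-0.7  0.2 -1.1] 0.108 qd 0.017
5.3 [ 0.5847 -0.2784  0.1126] x [-0.0015 -0.0019 -1.    ] yaw_y 0.2771 q [ 0.62  0.91 -0.46  1.58  0.53  0.78  1.77] [ 0.5 -0.1 -0.3] 0.107 qd 0.006
```

View pics/w6.png

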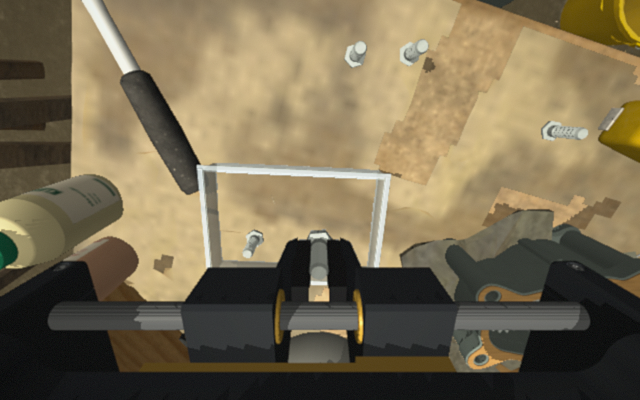

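View pics/t6c.png

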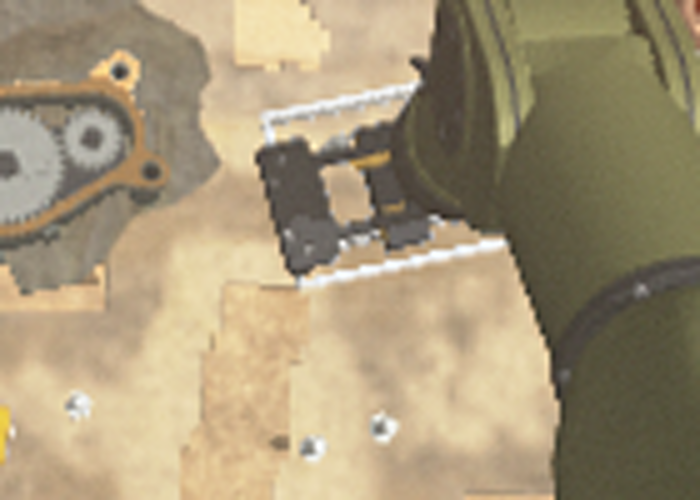

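Run:
```python
from h import *
i,K,T=load("w6.npz"); crop(i,180,150,400,290,3.6,"pics/w6c.png")
for z in (0,.034):
  for a in [(197,167),(390,175),(207,173),(381,181)]: print(z,a,ray(K,T,*a,z).round(4))
```

```text
0 (197, 167) [ 0.59   -0.3974  0.    ]
0 (390, 175) [ 0.5472 -0.2184  0.    ]
0 (207, 173) [ 0.5932 -0.3873  0.    ]
0 (381, 181) [ 0.5551 -0.2247  0.    ]
0.034 (197, 167) [ 0.5792 -0.3846  0.034 ]
0.034 (390, 175) [ 0.542  -0.2292  0.034 ]
0.034 (207, 173) [ 0.5819 -0.3759  0.034 ]
0.034 (381, 181) [ 0.5489 -0.2347  0.034 ]
```

View pics/w6c.png

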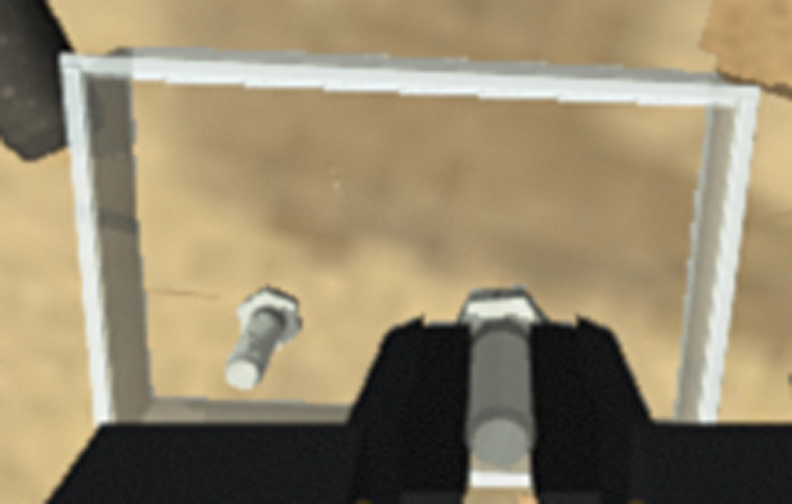

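Call:
send_rows(
  commands=[-0.007,0.014,-0.11,0,0,-0.01,0.95,-0.007,0.012,-0.11,0,0,-0.01,0.95,0,0,-0.08,0,0,0,0.95,0,0,-0.04,0,0,0,0.95,0,0,0,0,0,0,0.95],
)

```text
clock: 5.8
tool_pos: [0.5779, -0.2666, 0.0272]
eef_rot: [-0.088, 0.703, 0.088, 0.7]
contact_force: [0.0, -0.0, 0.4]
opening: 0.103
```

Call:
send_rows(
  commands=[0.014,-0.022,-0.02,0,0,0,0.95,0,0,-0.02,0,0,0,0.95,0,0,0,0,0,0,0.95],
)

```text
clock: 6.1
tool_pos: [0.5828, -0.2725, 0.0188]
eef_rot: [-0.089, 0.702, 0.088, 0.701]
contact_force: [-0.4, 1.2, 0.4]
opening: 0.102
```

```bash
python3 snap.py wrist w7; python3 snap.py side s7
python3 - <<'E'
from h import *
i,K,T=load("w7.npz"); crop(i,180,150,400,290,3.6,"pics/w7c.png")
i,K,T=load("s7.npz"); crop(i,280,200,400,290,6,"pics/s7c.png")
E
```

```text
6.15 [ 0.5831 -0.2728  0.0191] x [-3.0e-04 -1.7e-03 -1.0e+00] yaw_y 0.2509 q [ 0.57  1.03 -0.38  1.62  0.6   0.61  1.68] [ 0.3 -0.9  0.7] 0.106 qd 0.004
6.2 [ 0.5831 -0.2728  0.0193] x [-2.0e-04 -1.7e-03 -1.0e+00] yaw_y 0.251 q [ 0.57  1.03 -0.38  1.62  0.6   0.61  1.68] [ 0.7  0.6 -0. ] 0.106 qd 0.004
```

View pics/w7c.png

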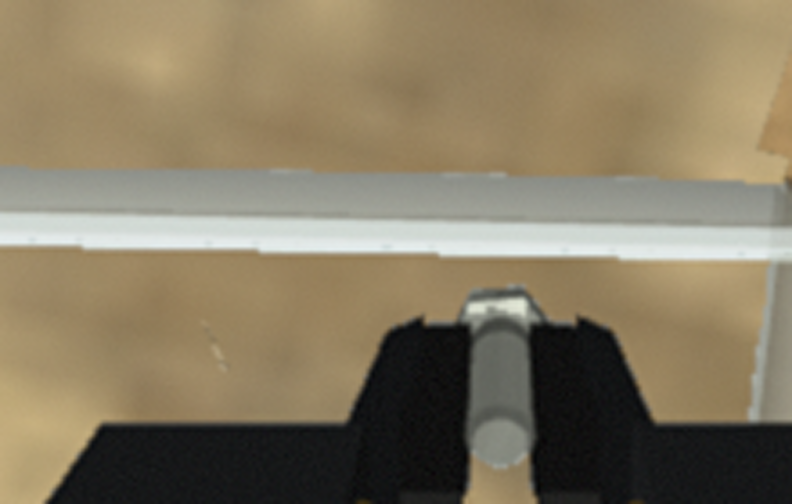

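View pics/s7c.png

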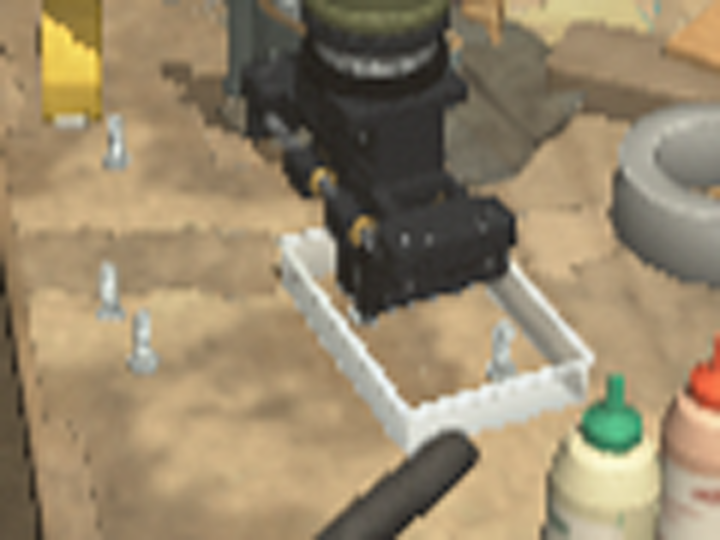

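Call:
send_rows(
  commands=[0,0,-0.014,0,0,0,0.95,0,0,-0.014,0,0,0,0.95,0,0,0,0,0,0,0.95],
)

```text
clock: 6.5
tool_pos: [0.5843, -0.2732, 0.0151]
eef_rot: [-0.09, 0.701, 0.087, 0.702]
contact_force: [-0.2, 0.2, -1.4]
opening: 0.097
```

Call:
send_rows(
  commands=[0,0,-0.01,0,0,0,0.95,0,0,-0.005,0,0,0,0.95],
)

```text
clock: 6.7
tool_pos: [0.5849, -0.2734, 0.0146]
eef_rot: [-0.09, 0.701, 0.086, 0.703]
contact_force: [-4.4, 0.6, 10.3]
opening: 0.102
```

Call:
send_rows(
  commands=[0,0,0.002,0,0,0,0.75,0,0,0,0,0,0,0.75,0,0,0,0,0,0,0.7],
)

```text
clock: 7.0
tool_pos: [0.5851, -0.2734, 0.0152]
eef_rot: [-0.09, 0.7, 0.086, 0.703]
contact_force: [-0.3, -0.3, -0.0]
opening: 0.297
```

```bash
python3 snap.py wrist w8
python3 - <<'E'
from h import *
i,K,T=load("w8.npz"); crop(i,180,150,400,290,3.6,"pics/w8c.png")
E
```

```text
7.05 [ 0.5851 -0.2733  0.0152] x [ 0.0042 -0.0051 -1.    ] yaw_y 0.2502 q [ 0.56  1.04 -0.38  1.62  0.6   0.6   1.67] [-0.   0.6  0.6] 0.299 qd 0.001
```

View pics/w8c.png

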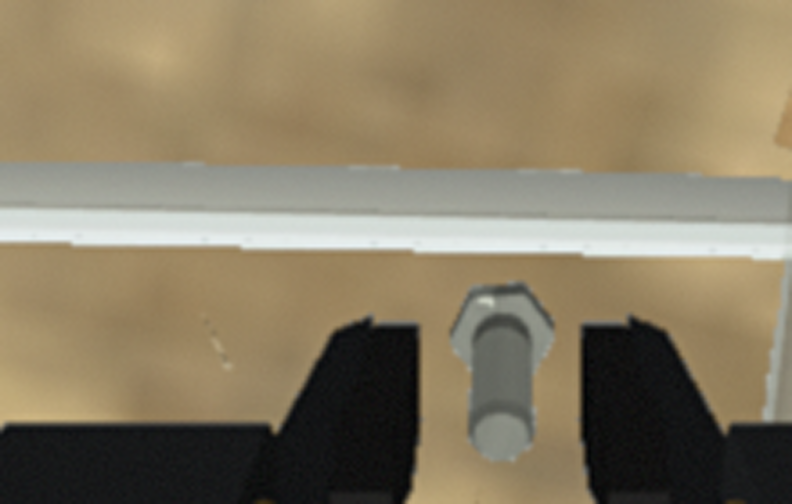

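Call:
send_rows(
  commands=[0,0,0.12,0,0,0,0.7,0,0,0.14,0,0,0,0.7,0,0.04,0.12,0.001,0.001,0,0.7,-0.1,0.13,0,0.001,0.001,0,0.65,-0.1,0.14,0,0.001,0.001,0,0.65,-0.1,0.14,0,0,0,0,0.65,-0.1,0.14,0,0,0,0,0.65,-0.05,0.07,-0.02,0,0,0,0.65,0,0,0,0,0,0,0.65,0,0,0,0,0,0,0.65],
)

```text
clock: 8.05
tool_pos: [0.4688, -0.1048, 0.1062]
eef_rot: [-0.086, 0.701, 0.088, 0.703]
contact_force: [0.4, -0.8, 0.2]
opening: 0.351
```

```bash
python3 snap.py wrist w9
python3 - <<'E'
from h import *
i,K,T=load("w2.npz"); print(ray(K,T,387,193,.012),ray(K,T,387,208,.0))
i,K,T=load("w9.npz"); crop(i,220,140,420,290,4,"pics/w9c.png")
E
```

```text
8.1 [ 0.469  -0.1049  0.1061] x [ 0.0024  0.0022 -1.    ] yaw_y 0.2459 q [ 0.32  0.75 -0.31  2.1   0.61  0.37  1.33] [-0.3  0.8  0.2] 0.35 qd 0.019
[ 0.44532356 -0.05814767  0.012     ] [ 0.46635193 -0.04782283  0.        ]
```

View pics/w9c.png

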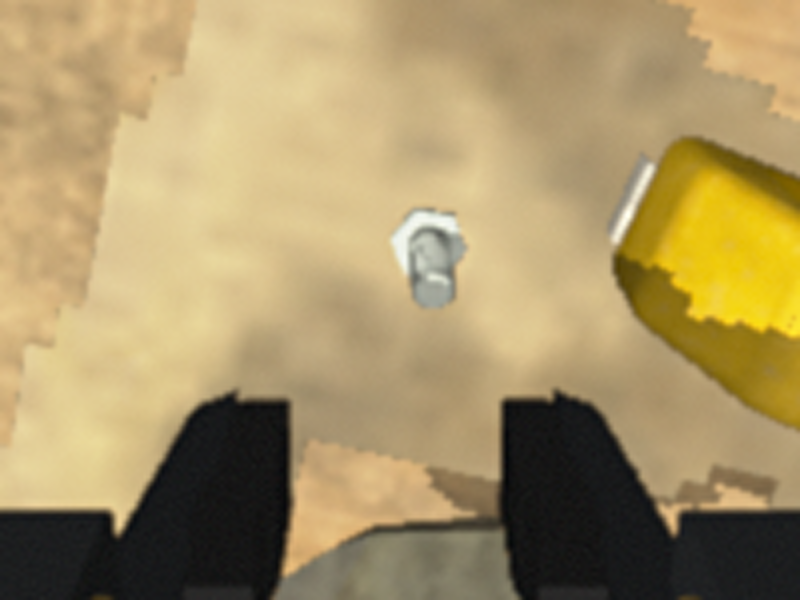

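Call:
send_rows(
  commands=[0,0.016,-0.08,0,0,0,0.65,0,0.014,-0.08,0,0,0,0.65,0,0,-0.08,0,0,0,0.65,0,0,0,0,0,0,0.65],
)

```text
clock: 8.5
tool_pos: [0.4757, -0.1038, 0.0444]
eef_rot: [-0.084, 0.698, 0.083, 0.706]
contact_force: [-0.4, -0.2, 0.7]
opening: 0.353
```

```bash
python3 snap.py wrist w10
python3 - <<'E'
from h import *
i,K,T=load("w10.npz"); crop(i,220,140,420,290,4,"pics/w10c.png")
E
```

```text
8.55 [ 0.4762 -0.104   0.0454] x [ 0.0135 -0.001  -0.9999] yaw_y 0.2358 q [ 0.22  0.86 -0.16  2.12  0.69  0.19  1.25] [-0.4 -1.   0.3] 0.347 qd 0.04
```

View pics/w10c.png

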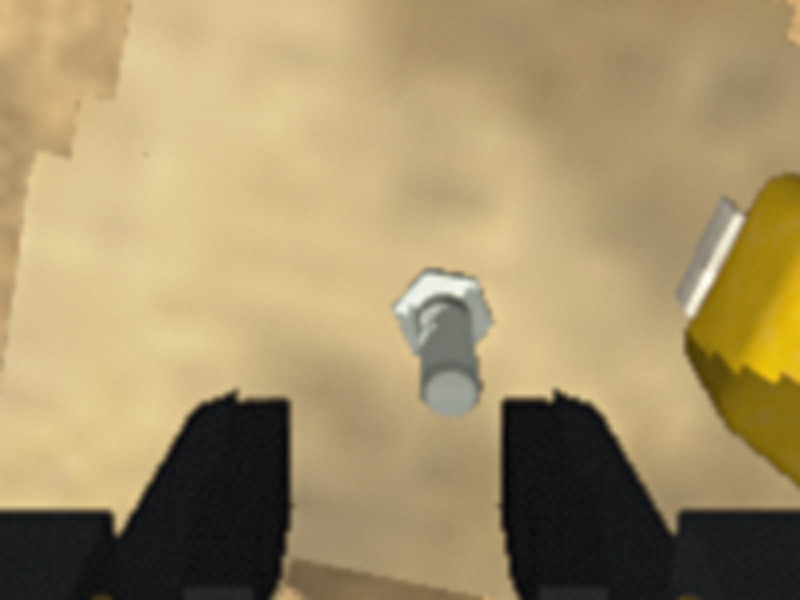

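Call:
send_rows(
  commands=[-0.018,0.014,0,0,0.005,0.005,0.65,-0.018,0.014,0,0,0.005,0.005,0.65,0,0,0,0,0,0,0.65],
)

```text
clock: 8.85
tool_pos: [0.4684, -0.0983, 0.0471]
eef_rot: [-0.089, 0.702, 0.087, 0.702]
contact_force: [-0.5, -0.5, -0.8]
opening: 0.351
```

```bash
python3 snap.py wrist w11
python3 - <<'E'
from h import *
i,K,T=load("w11.npz"); crop(i,220,140,420,290,4,"pics/w11c.png")
E
```

```text
8.9 [ 0.4687 -0.0986  0.0472] x [ 9.0e-04 -1.7e-03 -1.0e+00] yaw_y 0.2491 q [ 0.21  0.86 -0.16  2.13  0.69  0.2   1.25] [-0.  -0.4  0. ] 0.353 qd 0.009
```

View pics/w11c.png

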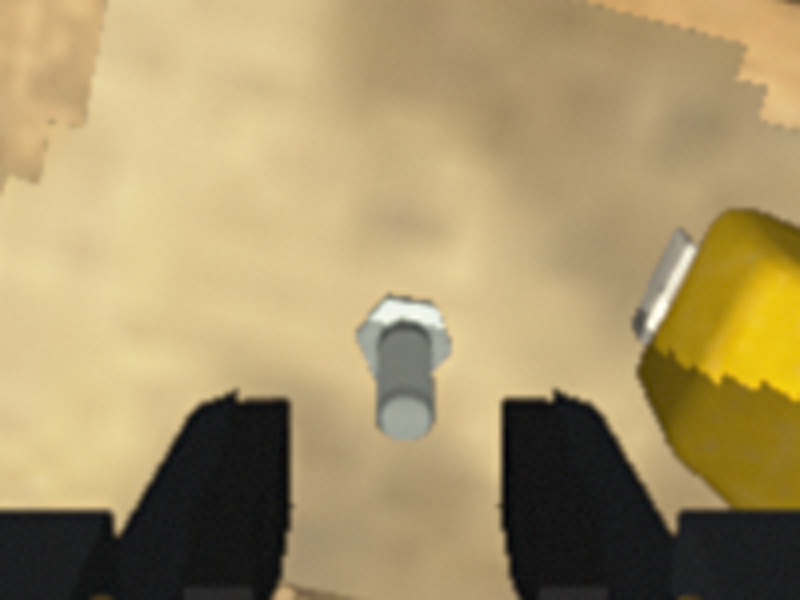

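Call:
send_rows(
  commands=[-0.006,0.002,-0.04,0,0.002,0,0.65,-0.006,0.002,-0.04,0,0.002,0,0.65,-0.006,0.002,-0.04,0,0.002,0,0.65,0,0,-0.03,0,0.001,0,0.65,0,0,0,0,0,0,0.65],
)

```text
clock: 9.4
tool_pos: [0.4642, -0.0971, 0.0069]
eef_rot: [-0.088, 0.705, 0.088, 0.698]
contact_force: [-0.9, 0.3, 0.3]
opening: 0.351
```

```bash
python3 snap.py wrist w12
python3 - <<'E'
from h import *
i,K,T=load("w12.npz"); crop(i,220,140,420,290,4,"pics/w12c.png")
E
```

```text
9.45 [ 0.4643 -0.0971  0.0072] x [-0.0095 -0.0019 -1.    ] yaw_y 0.2492 q [ 0.15  0.94 -0.07  2.14  0.72  0.09  1.21] [-0.1 -0.  -0. ] 0.352 qd 0.021
```

View pics/w12c.png

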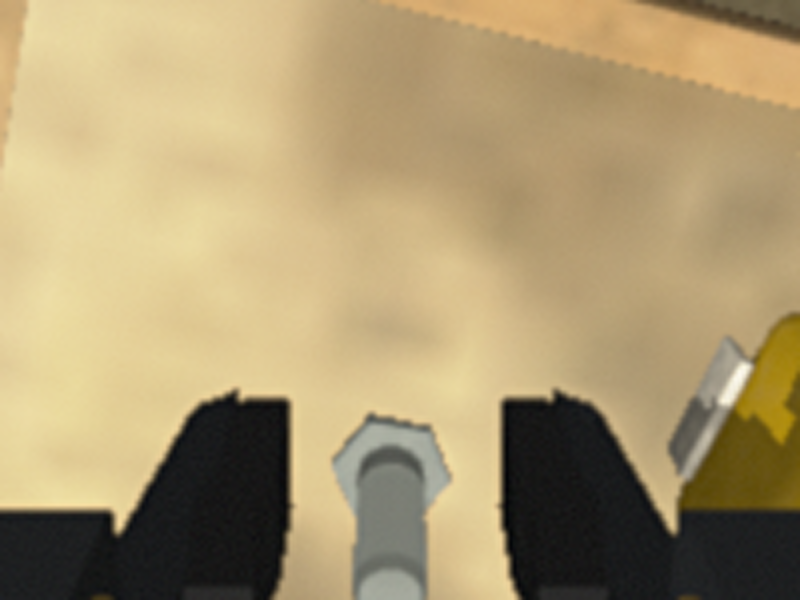

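Call:
send_rows(
  commands=[0.014,0,0.014,0,-0.006,0,0.65,0,0,0,0,0,0,0.65,0,0,0,0,0,0,0.95,0,0,0,0,0,0,0.95,0,0,0,0,0,0,0.95],
)

```text
clock: 9.95
tool_pos: [0.4686, -0.0973, 0.0118]
eef_rot: [-0.089, 0.701, 0.087, 0.702]
contact_force: [0.6, 0.0, -0.3]
opening: 0.103
```

```bash
python3 snap.py wrist w13
python3 - <<'E'
from h import *
i,K,T=load("w13.npz"); crop(i,220,140,420,290,4,"pics/w13c.png")
E
```

```text
10.0 [ 0.4687 -0.0973  0.0118] x [ 0.0023 -0.002  -1.    ] yaw_y 0.2489 q [ 0.15  0.93 -0.07  2.14  0.72  0.09  1.21] [ 0.6 -0.5 -0.8] 0.104 qd 0.003
```

View pics/w13c.png

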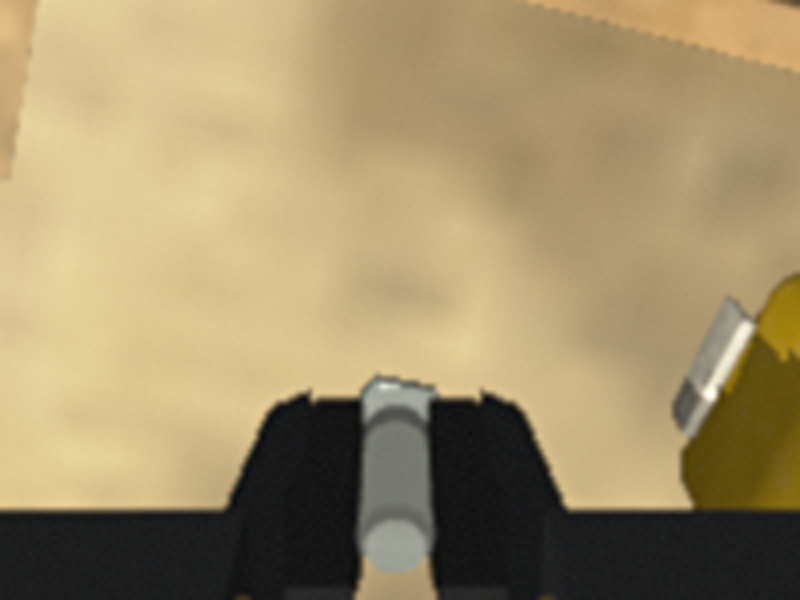

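Call:
send_rows(
  commands=[0,0,0.14,0,0,0,0.95,0,0,0.14,0,0,0,0.95,0.04,-0.06,0.12,0,0,0,0.95,0.08,-0.15,0,0,0,0,0.95,0.08,-0.15,0,0,0,0,0.95,0.08,-0.15,0,0,0,0,0.95,0.08,-0.15,0,0,0,0,0.95,0.08,-0.15,0,0,0,0,0.95,0.05,-0.09,0,0,0,0,0.95,0,0,0,0,0,0,0.95,0,0,0,0,0,0,0.95],
)

```text
clock: 11.1
tool_pos: [0.5889, -0.3318, 0.1158]
eef_rot: [-0.089, 0.703, 0.088, 0.7]
contact_force: [-0.2, 0.2, -0.5]
opening: 0.105
```

```bash
python3 snap.py wrist w14
```

```text
11.15 [ 0.5887 -0.3319  0.1158] x [-0.0042 -0.0024 -1.    ] yaw_y 0.2527 q [ 0.7   0.94 -0.51  1.48  0.55  0.86  1.83] [ 0.5 -0.1 -0.5] 0.106 qd 0.021
```

View pics/w14.png

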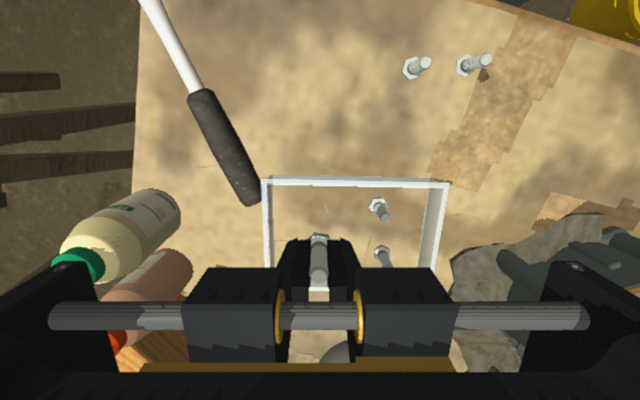

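Run:
```python
from h import *
i,K,T=load("top0.npz")
f=lambda u,v,z: ray(K,T,220+(u-1)/3,135+(v-1)/3,z)
g=f(748,88,.131); print(g)
i,K,T=load("w14.npz"); print(proj(K,T,g),proj(K,T,[*g[:2],0]))
t=np.array([.5956,-.3306]); d=g[:2]-t; a=.2527
print("along jaw",d@[-np.sin(a),np.cos(a)],"perp",d@[np.cos(a),np.sin(a)])
```

```text
[ 0.6434475  -0.46893271  0.131     ]
[ 57.74512859 293.69570002] [173.82896615 211.61420531]
along jaw -0.14590217870684224 perp 0.011742088241228316
```

Call:
send_rows(
  commands=[0.012,0.002,-0.11,0,-0.002,0,0.95,0.012,0,-0.11,0,-0.001,0,0.95,0.004,0,-0.09,0,0,0,0.95,0,0,-0.04,0,0,0,0.95,0,0,0,0,0,0,0.95],
)

```text
clock: 11.65
tool_pos: [0.5946, -0.3225, 0.0276]
eef_rot: [-0.092, 0.701, 0.093, 0.701]
contact_force: [-0.1, -0.4, -0.5]
opening: 0.103
```

```bash
python3 snap.py wrist w15
```

```text
11.7 [ 0.5951 -0.3225  0.0283] x [ 1.0e-04  1.4e-03 -1.0e+00] yaw_y 0.2631 q [ 0.66  1.06 -0.45  1.5   0.61  0.72  1.77] [-0.1  0.2  0.3] 0.104 qd 0.024
```

View pics/w15.png

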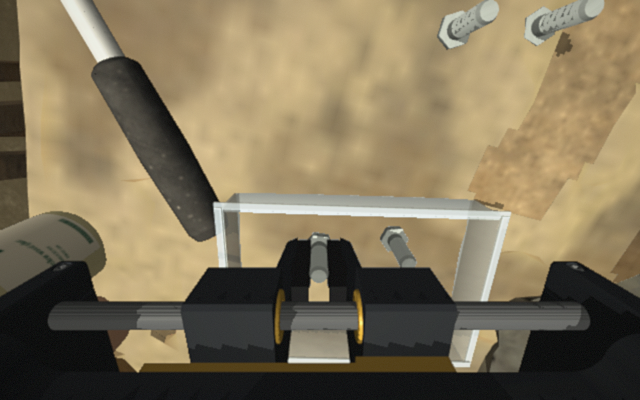

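Call:
send_rows(
  commands=[0,-0.02,-0.02,0,0,0,0.95,0,-0.012,-0.02,0,0,0,0.95,0,0,-0.014,0,0,0,0.95,0,0,0,0,0,0,0.95],
)

```text
clock: 12.1
tool_pos: [0.597, -0.3318, 0.0176]
eef_rot: [-0.093, 0.699, 0.092, 0.703]
contact_force: [-0.0, 0.2, -0.1]
opening: 0.102
```

Call:
send_rows(
  commands=[0,0,-0.014,0,0.003,0,0.95,0,0,-0.012,0,0,0,0.95,0,0,-0.004,0,0,0,0.95],
)

```text
clock: 12.4
tool_pos: [0.5976, -0.3323, 0.014]
eef_rot: [-0.093, 0.701, 0.091, 0.701]
contact_force: [-2.4, 1.3, 4.8]
opening: 0.098
```

Contact with the tray floor; release.

Call:
send_rows(
  commands=[0,0,0.001,0,0,0,0.75,0,0,0,0,0,0,0.75,0,0,0,0,0,0,0.7,0,0,0.12,0,0,0,0.7,0,0,0.14,0,0,0,0.7,0,0,0.14,0,0,0,0.7,0,0,0.12,0,0,0,0.7,-0.08,0.1,0.04,0,0,0,0.7,-0.08,0.1,0,0,0,0,0.6,0,0,0,0,0,0,0.6],
)

```text
clock: 13.4
tool_pos: [0.5562, -0.2801, 0.1571]
eef_rot: [-0.092, 0.701, 0.092, 0.701]
contact_force: [-0.1, -0.2, -0.1]
opening: 0.401
```

```bash
python3 snap.py wrist w16
```

```text
13.45 [ 0.5577 -0.2823  0.1572] x [ 0.0028 -0.0024 -1.    ] yaw_y 0.2594 q [ 0.68  0.83 -0.53  1.63  0.53  0.82  1.76] [ 0.9 -0.2 -0.1] 0.398 qd 0.077
```

View pics/w16.png

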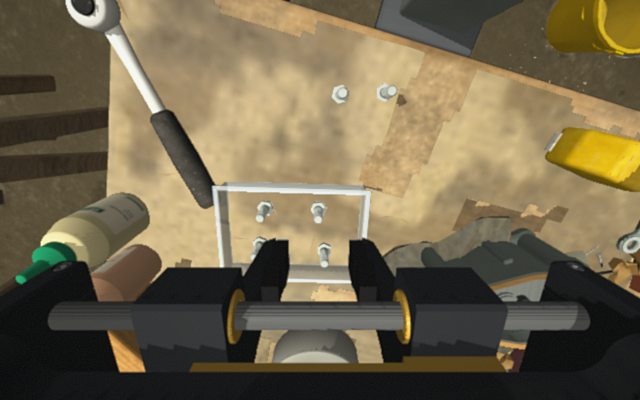

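Call:
send_rows(
  commands=[0.05,0.14,0.08,0,0,0.005,0.6,0.05,0.14,0.08,0,0,0.005,0.6,0.05,0.14,0.08,0,0,0.005,0.6,0.05,0.14,0.08,0,0,0.005,0.6,0.05,0.14,0.08,0,0,0.005,0.6,0.03,0.14,0.06,0,0,0,0.6,0,0,0,0,0,0,0.6,0,0,0,0,0,0,0.6],
)

```text
clock: 14.25
tool_pos: [0.6334, -0.0729, 0.2733]
eef_rot: [-0.103, 0.698, 0.1, 0.701]
contact_force: [0.0, -0.7, 0.0]
opening: 0.395
```

```bash
python3 snap.py wrist w17
```

```text
14.3 [ 0.6335 -0.0721  0.2735] x [ 0.0053 -0.002  -1.    ] yaw_y 0.288 q [ 0.34  0.71 -0.57  1.48  0.42  1.07  1.54] [ 0.3  1.2 -0.5] 0.396 qd 0.021
```

View pics/w17.png

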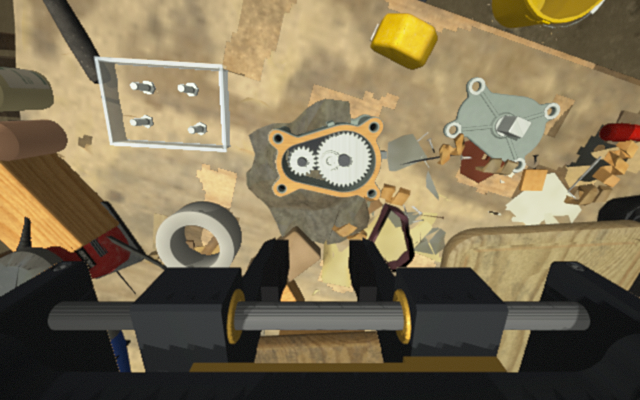

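Run:
```python
from h import *
i,K,T=load("w17.npz"); crop(i,260,105,400,210,5.5,"pics/w17a.png"); crop(i,435,65,565,180,5.2,"pics/w17b.png")
```

```text
(no output)
```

View pics/w17a.png

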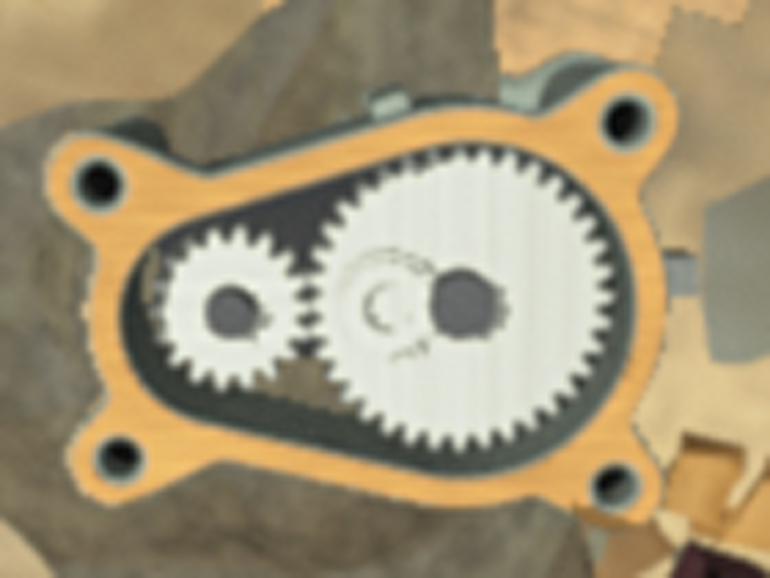

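View pics/w17b.png

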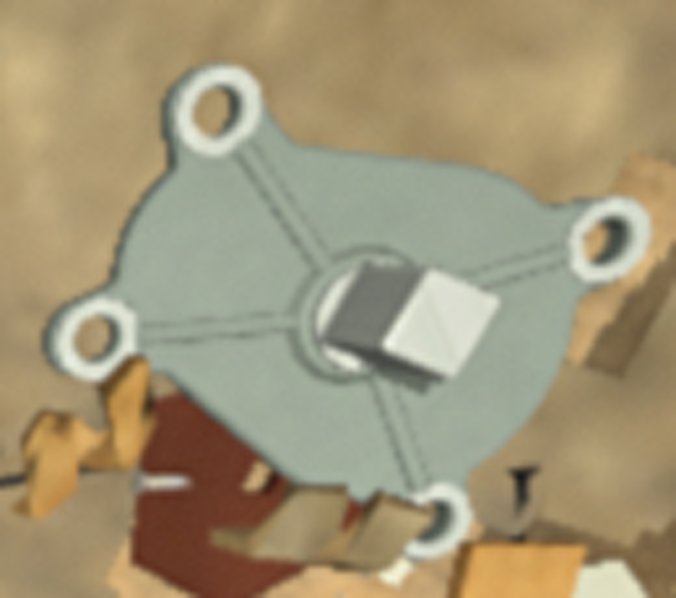

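```bash
cat >> h.py <<'E'
H=np.array([[52,41],[52,-41],[-63,31],[-63,-31]])/1000
def fit(P,M):
    """rigid 2D fit: P = R M + t"""
    P=np.asarray(P)[:,:2]; a=M-M.mean(0); b=P-P.mean(0)
    th=np.arctan2((a[:,0]*b[:,1]-a[:,1]*b[:,0]).sum(),(a*b).sum())
    R=np.array([[np.cos(th),-np.sin(th)],[np.sin(th),np.cos(th)]])
    t=P.mean(0)-R@M.mean(0); res=P-(M@R.T+t)
    sc=np.sqrt((b**2).sum()/(a**2).sum())
    return th,t,(res*1000).round(1).tolist(),sc
E
python3 - <<'E'
from h import *
i,K,T=load("w17.npz")
g=lambda u,v,z,x0,y0,s: ray(K,T,x0+(u+.5)/s-.5,y0+(v+.5)/s-.5,z)
ca=[g(*a,.080,260,105,5.5) for a in [(615,485),(627,120),(119,457),(100,183)]]
# case: +x wide (+y world dir); +y side of case = -x world = toward robot(up)
print(np.round(ca,4).tolist())
for o in ([0,1,2,3],[1,0,3,2]): print("case",fit([ca[k] for k in o],H))
cv=[g(*a,.008,435,65,5.2) for a in [(436,520),(610,238),(93,338),(215,110)]]
for o in ([0,1,2,3],[1,0,3,2]): print("cover",fit([cv[k] for k in o],H))
print("plugtop",g(442,322,.044,435,65,5.2))
for c in [(431,268),(499,299),(449,379),(382,344)]: print(g(*c,.044,435,65,5.2).round(4))
i,K,T=load("top0.npz")
f=lambda u,v,z: ray(K,T,220+(u-1)/3,135+(v-1)/3,z)
for n,W in (("case",[f(253,97,.08),f(281,177,.08),f(372,72,.08),f(390,132,.08)]),("cover",[f(47,187,.008),f(40,267,.008),f(160,208,.008),f(152,270,.008)])):
  for o in ([0,1,2,3],[1,0,3,2]): print("top",n,fit([W[k] for k in o],H))
E
```

```text
[[0.6365, -0.0019, 0.08], [0.5582, -0.0277, 0.08], [0.663, -0.1145, 0.08], [0.6036, -0.1337, 0.08]]
case (np.float64(1.8897960987841518), array([ 0.61358147, -0.0642545 ]), [[78.2, 25.8], [-78.1, -25.7], [59.1, 19.3], [-59.2, -19.4]], np.float64(1.0021341381889222))
case (np.float64(1.8879008347912718), array([ 0.61359137, -0.06425124]), [[-0.3, -0.1], [0.2, 0.1], [-0.2, 0.1], [0.3, -0.1]], np.float64(1.0021341381889222))
cover (np.float64(1.4991558612759626), array([0.50394168, 0.16397125]), [[82.4, -4.8], [-81.9, 7.1], [62.1, -6.1], [-62.6, 3.9]], np.float64(1.017812211057663))
cover (np.float64(1.4951398746119178), array([0.5039637 , 0.16396962]), [[-0.4, 1.1], [0.4, 1.2], [-0.5, -0.7], [0.5, -1.6]], np.float64(1.0178122110576633))
plugtop [0.50417373 0.16284071 0.044     ]
[0.4933 0.1536 0.044 ]
[0.4951 0.1737 0.044 ]
[0.5163 0.1717 0.044 ]
[0.5133 0.151  0.044 ]
top case (np.float64(1.885812844946697), array([ 0.61143915, -0.06442744]), [[77.5, 28.5], [-79.3, -26.5], [60.2, 17.9], [-58.4, -19.9]], np.float64(1.0212329470399029))
top case (np.float64(1.8994178195774127), array([ 0.61136816, -0.06445111]), [[-0.8, -0.3], [0.4, 2.8], [-0.3, -0.6], [0.6, -1.9]], np.float64(1.0212329470399029))
top cover (np.float64(1.4709226601951328), array([0.50272638, 0.16291397]), [[81.3, -4.8], [-83.1, 6.7], [63.8, -7.0], [-62.0, 5.1]], np.float64(1.0165332427833116))
top cover (np.float64(1.4944054283840829), array([0.50259773, 0.16292534]), [[-0.1, -0.7], [1.0, 2.3], [-1.6, -0.2], [0.7, -1.4]], np.float64(1.0165332427833116))
```

Call:
send_rows(
  commands=[-0.065,0.12,-0.075,0,0.001,-0.03,0.55,-0.065,0.12,-0.075,0,0.001,-0.03,0.55,-0.065,0.12,-0.075,0,0.001,-0.03,0.55,-0.065,0.12,-0.075,0,0,-0.03,0.55,-0.065,0.12,-0.075,0,0,-0.03,0.55,-0.065,0.12,-0.075,0,0,-0.03,0.55,-0.065,0.12,-0.075,0,0,-0.03,0.55,-0.065,0.1,-0.075,0,0,-0.025,0.55,0,0,0,0,0,0,0.55,0,0,0,0,0,0,0.55],
)

```text
clock: 15.3
tool_pos: [0.502, 0.1487, 0.1119]
eef_rot: [0.04, 0.707, -0.05, 0.704]
contact_force: [0.7, -0.6, 1.6]
opening: 0.452
```

```bash
python3 snap.py wrist w18
```

```text
15.35 [0.5019 0.1489 0.112 ] x [-0.0054 -0.0137 -0.9999] yaw_y -0.1279 q [-0.21  0.77 -0.29  1.97  0.46  0.48  0.6 ] [-0.1  0.8  0.2] 0.449 qd 0.022
```

View pics/w18.png

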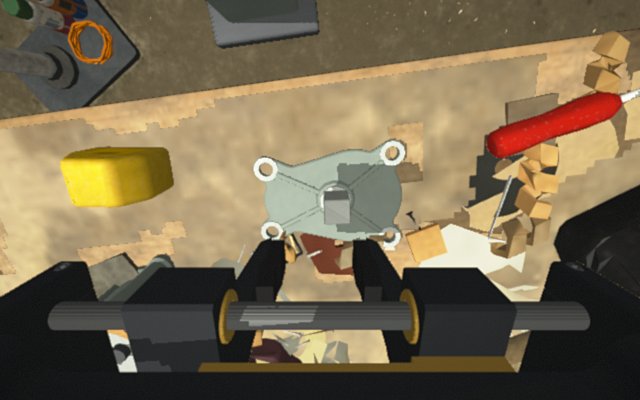

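Run:
```python
from h import *
i,K,T=load("w18.npz"); crop(i,245,130,415,255,4.6,"pics/w18a.png")
```

```text
(no output)
```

View pics/w18a.png

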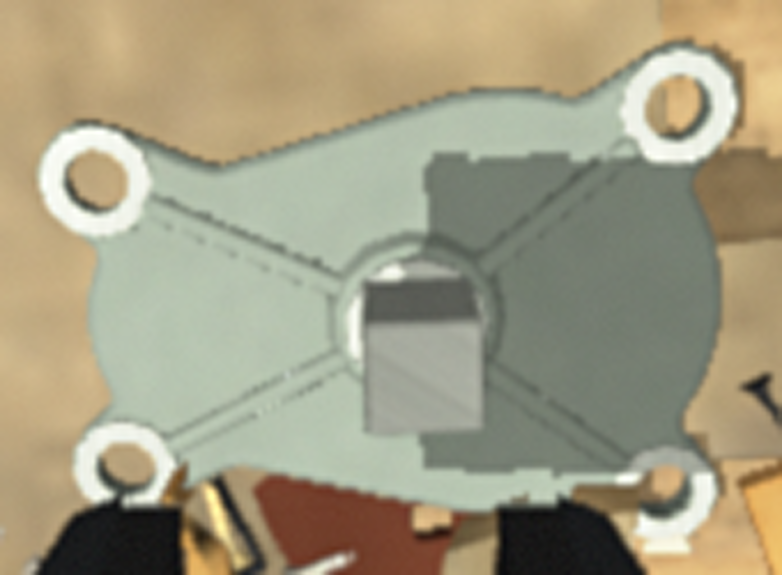

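Run:
```python
from h import *
i,K,T=load("w18.npz")
g=lambda u,v,z: ray(K,T,245+(u+.5)/4.6-.5,130+(v+.5)/4.6-.5,z)
for z in (.008,.012):
  print(z,fit([g(*a,z) for a in [(680,106),(665,490),(95,180),(124,463)]],H))
C=[g(*a,.044) for a in [(362,326),(481,318),(483,432),(364,434)]]
print(np.round(C,4).tolist(),np.mean(C,0))
D=np.diff(np.array(C+[C[0]]),axis=0);print(np.linalg.norm(D,axis=1),np.arctan2(D[:,1],D[:,0]))
```

```text
0.008 (np.float64(1.4853703936828306), array([0.50418663, 0.1633632 ]), [[-0.2, 0.5], [0.4, 0.7], [-0.1, -0.6], [-0.1, -0.6]], np.float64(1.0090558246997718))
0.012 (np.float64(1.4853703936828306), array([0.5028899 , 0.16342168]), [[0.3, -0.5], [-0.3, -0.2], [0.5, 0.3], [-0.5, 0.3]], np.float64(0.992923224089193))
[[0.4931, 0.1534, 0.044], [0.4942, 0.1745, 0.044], [0.516, 0.1728, 0.044], [0.5138, 0.1512, 0.044]] [0.50426196 0.16297493 0.044     ]
[0.02109948 0.02186378 0.02168596 0.02077875] [ 1.51959965 -0.07556333 -1.67307106  3.03787128]
```

Call:
send_rows(
  commands=[0.006,0.03,0,0.004,-0.002,0.014,0.55,0.004,0.03,0,0.005,-0.001,0.014,0.55,0,0,-0.07,0,0,0,0.55,0,0,-0.07,0,0,0,0.55,0,0,0,0,0,0,0.55],
)

```text
clock: 15.85
tool_pos: [0.5112, 0.1608, 0.0787]
eef_rot: [0.033, 0.703, -0.03, 0.709]
contact_force: [1.1, -0.5, 0.3]
opening: 0.449
```

```bash
python3 snap.py wrist w19
```

```text
15.9 [0.5117 0.1609 0.0796] x [ 0.0101  0.0044 -0.9999] yaw_y -0.0883 q [-0.23  0.83 -0.26  1.96  0.51  0.4   0.6 ] [ 0.4 -0.1  0.3] 0.451 qd 0.023
```

View pics/w19.png

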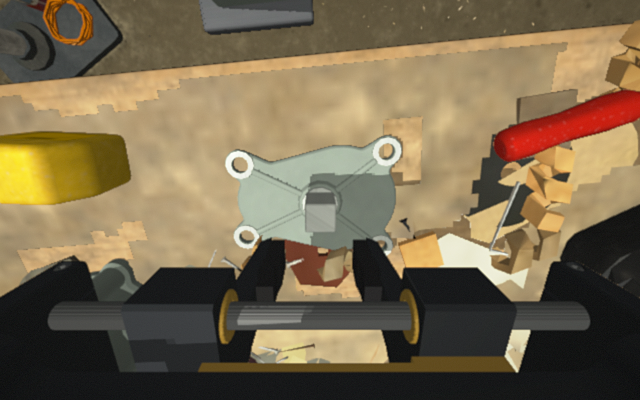

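Call:
send_rows(
  commands=[-0.016,0.004,-0.02,-0.002,0.004,0,0.55,-0.016,0.004,-0.02,-0.001,0.003,0,0.55,-0.006,0,-0.06,0,0.002,0,0.55,-0.004,0,-0.06,0,0.002,0,0.55,0,0,0,0,0,0,0.55,0,0,0,0,0,0,0.55],
)

```text
clock: 16.5
tool_pos: [0.5026, 0.1641, 0.0414]
eef_rot: [0.032, 0.707, -0.03, 0.705]
contact_force: [0.5, 0.2, -0.2]
opening: 0.449
```

```bash
python3 snap.py wrist w20
python3 - <<'E'
from h import *
i,K,T=load("w20.npz"); crop(i,220,160,420,310,4,"pics/w20c.png")
E
```

```text
16.55 [0.5026 0.1641 0.0415] x [-0.0029  0.0026 -1.    ] yaw_y -0.0885 q [-0.27  0.89 -0.21  1.98  0.53  0.32  0.56] [0.1 0.9 0.4] 0.449 qd 0.006
```

View pics/w20c.png

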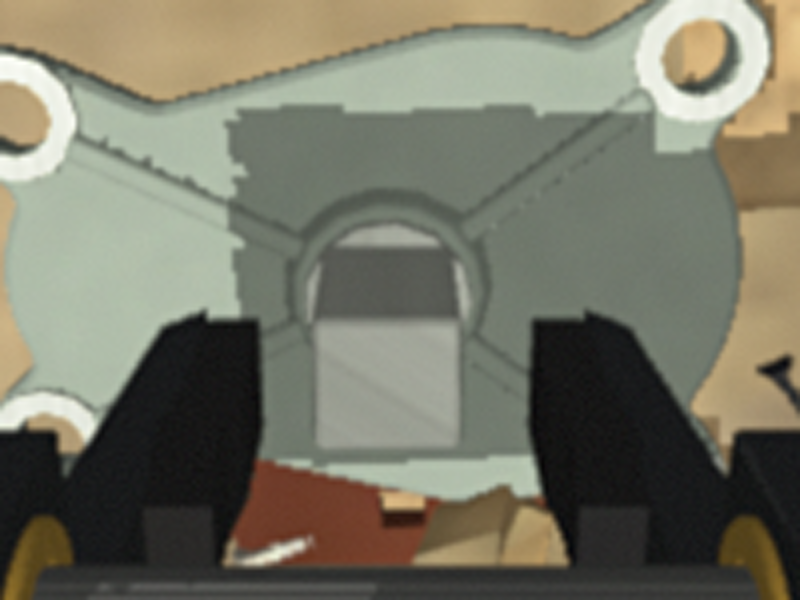

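Call:
send_rows(
  commands=[0.002,-0.004,-0.04,-0.001,0,0,0.55,-0.002,0,-0.035,0,0.001,0,0.55,0,0,-0.014,0,0.001,0,0.55,0,0,0,0,0,0,0.55],
)

```text
clock: 16.95
tool_pos: [0.5035, 0.1634, 0.0188]
eef_rot: [0.032, 0.708, -0.031, 0.705]
contact_force: [-0.4, 0.1, 0.5]
opening: 0.451
```

```bash
python3 snap.py wrist w21
```

```text
17.0 [0.5035 0.1634 0.019 ] x [-0.0037  0.0022 -1.    ] yaw_y -0.0887 q [-0.29  0.94 -0.18  1.98  0.55  0.27  0.55] [ 0.5 -0.  -0.2] 0.451 qd 0.009
```

Call:
send_rows(
  commands=[0.002,0,0,-0.0015,-0.0025,0.002,0.55,0,0,0,0,0,0,0.8,0,0,0,0,0,0,0.9,0,0,0,0,0,0,0.95,0,0,0,0,0,0,0.95],
  newtons=50,
)

```text
clock: 17.5
tool_pos: [0.5042, 0.1634, 0.0194]
eef_rot: [0.03, 0.706, -0.03, 0.707]
contact_force: [0.1, 0.1, -2.0]
opening: 0.245
```

```bash
python3 snap.py wrist w22
```

```text
17.55 [0.5042 0.1634 0.0194] x [ 9.e-04 -3.e-04 -1.e+00] yaw_y -0.0853 q [-0.3   0.93 -0.17  1.98  0.55  0.27  0.55] [ 0.1  0.1 -0.7] 0.244 qd 0.001
```

View pics/w22.png

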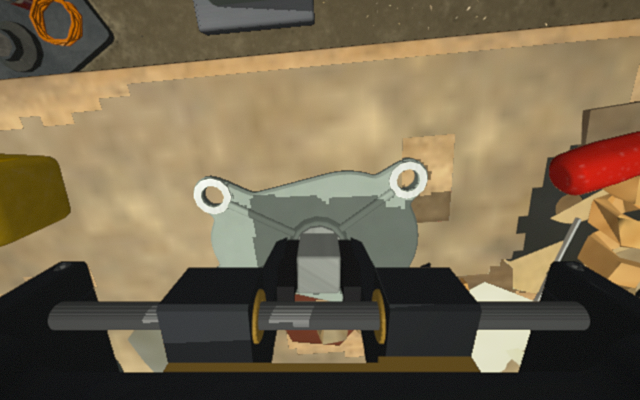

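Call:
send_rows(
  commands=[0,0,0.04,0,0,0,0.95,0,0,0.08,0,0,0,0.95,0,0,0.1,0,0,0,0.95,0,0,0.1,0,0,0,0.95,0,0,0.1,0,0,0,0.95,0,0,0.1,0,0,0,0.95,0,0,0.1,0,0,0,0.95,0,0,0.1,0,0,0,0.95,0,0,0,0,0,0,0.95],
)

```text
clock: 18.45
tool_pos: [0.4994, 0.1607, 0.2085]
eef_rot: [0.028, 0.708, -0.031, 0.705]
contact_force: [-0.9, 0.9, -3.2]
opening: 0.247
```

```bash
python3 snap.py wrist w23; python3 snap.py side s23
```

```text
18.5 [0.4984 0.1601 0.2069] x [-0.0078 -0.0059 -1.    ] yaw_y -0.0842 q [-0.14  0.63 -0.42  1.89  0.37  0.71  0.71] [-0.8 -0.4 -3.7] 0.242 qd 0.045
18.55 [0.4977 0.1596 0.2055] x [-0.0103 -0.007  -0.9999] yaw_y -0.0842 q [-0.14  0.63 -0.41  1.89  0.37  0.71  0.71] [ 0.1 -1.1 -3.2] 0.247 qd 0.034
```

View pics/w23.png

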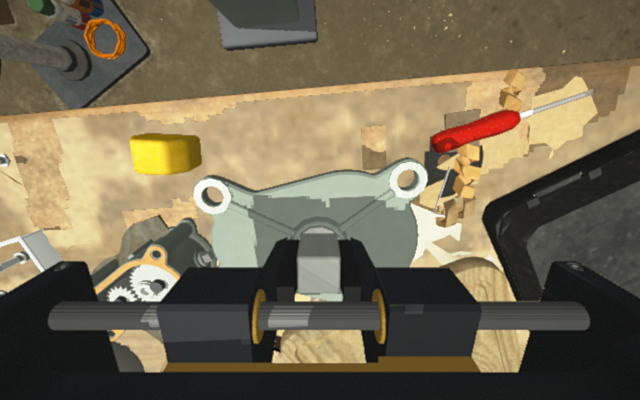

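View pics/s23.png

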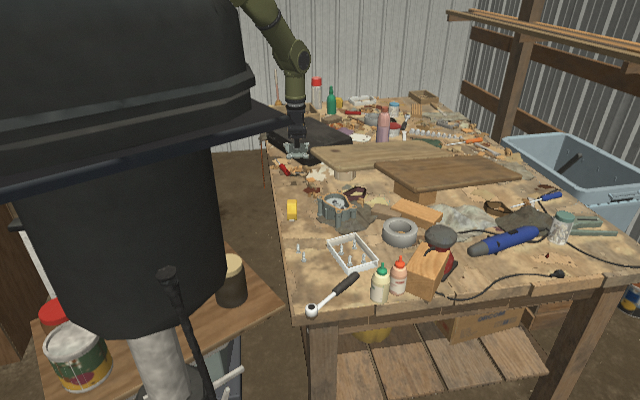

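Call:
send_rows(
  commands=[0.05,-0.1,0,0.001,-0.002,0.028,0.95,0.05,-0.1,0,0.001,-0.002,0.028,0.95,0.05,-0.1,0,0.001,-0.001,0.028,0.95,0.05,-0.1,0,0.001,0,0.028,0.95,0.05,-0.1,0,0,0,0.028,0.95,0.05,-0.1,0,0,0,0.028,0.95,0.05,-0.1,0,0,0,0.028,0.95,0.05,-0.1,0,0,0,0.028,0.95,0.03,-0.06,0,0,0,0.02,0.95,0,0,0,0,0,0,0.95,0,0,0,0,0,0,0.95],
)

```text
clock: 19.65
tool_pos: [0.5933, -0.0659, 0.1844]
eef_rot: [-0.114, 0.712, 0.112, 0.683]
contact_force: [0.1, 0.1, -4.0]
opening: 0.244
```

```bash
python3 snap.py wrist w24
```

```text
19.7 [ 0.593  -0.066   0.1844] x [-0.0401 -0.0113 -0.9991] yaw_y 0.3215 q [ 0.33  0.78 -0.55  1.66  0.5   0.89  1.46] [-0.3 -0.3 -3.5] 0.247 qd 0.015
```

View pics/w24.png

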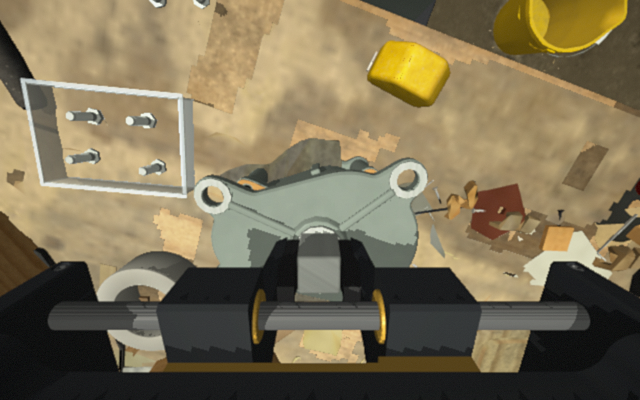

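Call:
send_rows(
  commands=[0.042,0.004,0,0.004,-0.013,-0.001,0.95,0.04,0.003,0,0.004,-0.013,-0.001,0.95,0,0,0,0,0,0,0.95,0,0,0,0,0,0,0.95],
)

```text
clock: 20.1
tool_pos: [0.6142, -0.0591, 0.1842]
eef_rot: [-0.113, 0.697, 0.115, 0.699]
contact_force: [0.0, 0.7, -3.4]
opening: 0.246
```

```bash
python3 snap.py wrist w25
```

```text
20.15 [ 0.6143 -0.059   0.1842] x [ 0.0033  0.0047 -1.    ] yaw_y 0.324 q [ 0.33  0.79 -0.55  1.64  0.51  0.86  1.46] [-1.1  0.  -3.4] 0.246 qd 0.004
```

Call:
send_rows(
  commands=[-0.004,-0.012,-0.05,-0.002,0.002,-0.003,0.95,-0.002,-0.01,-0.05,-0.001,0.002,-0.002,0.95,-0.002,0,-0.05,0,0.001,0,0.95,0,0,0,0,0,0,0.95,0,0,0,0,0,0,0.95],
)

```text
clock: 20.65
tool_pos: [0.6109, -0.0652, 0.1424]
eef_rot: [-0.111, 0.701, 0.111, 0.696]
contact_force: [-0.1, 0.1, -3.6]
opening: 0.243
```

```bash
python3 snap.py wrist w26
```

```text
20.7 [ 0.6106 -0.0653  0.1424] x [-0.0083 -0.0012 -1.    ] yaw_y 0.3155 q [ 0.31  0.84 -0.52  1.67  0.55  0.79  1.43] [-0.4 -0.2 -4.1] 0.249 qd 0.01
```

View pics/w26.png

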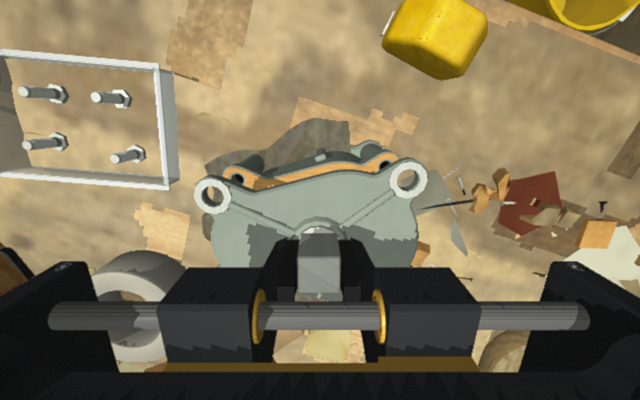

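Call:
send_rows(
  commands=[0.006,0.002,-0.04,0.0005,-0.002,0,0.95,0.006,0.002,-0.04,0,-0.002,0,0.95,0.002,0,-0.03,0,0,0,0.95,0,0,0,0,0,0,0.95,0,0,0,0,0,0,0.95],
)

```text
clock: 21.2
tool_pos: [0.615, -0.0639, 0.1128]
eef_rot: [-0.111, 0.698, 0.111, 0.698]
contact_force: [-0.4, -0.4, -3.1]
opening: 0.245
```

```bash
python3 snap.py wrist w27;  python3 - <<'E'
from h import *
i,K,T=load("w27.npz"); crop(i,180,130,440,270,3,"pics/w27c.png")
E
```

```text
21.25 [ 0.6149 -0.0639  0.1128] x [-3.e-04  1.e-04 -1.e+00] yaw_y 0.3156 q [ 0.3   0.88 -0.49  1.68  0.58  0.73  1.4 ] [-0.3 -1.3 -3.7] 0.246 qd 0.007
```

View pics/w27c.png

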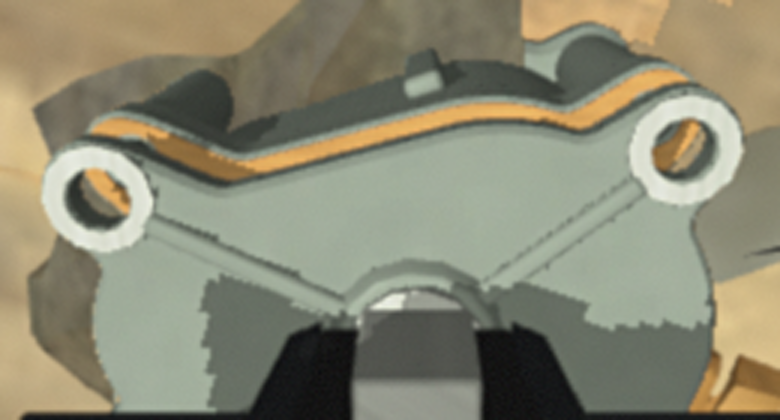

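Run:
```python
from h import *
i,K,T=load("w27.npz")
g=lambda u,v,z: ray(K,T,180+(u+.5)/3-.5,130+(v+.5)/3-.5,z)
P=[g(685,150,.1034),g(99,198,.1034)]
print(fit(P,H[[0,2]]))
# plate outline / predicted case holes in image at z=.08
th=1.888;R=np.array([[np.cos(th),-np.sin(th)],[np.sin(th),np.cos(th)]])
for h in H[[0,2]]:
    q=R@h+[.6136,-.0643]
    for z in (.08,.1034): print(z,(proj(K,T,[*q,z])-[180,130])*3)
```

```text
(np.float64(1.885126861205463), array([ 0.61446171, -0.06382041]), [[0.2, -0.4], [-0.2, 0.4]], np.float64(0.993065771134771))
0.08 [652.10401417 117.61636569]
0.1034 [685.09497029 143.18660103]
0.08 [132.65516723 162.18217387]
0.1034 [ 94.09538012 193.34073347]
```

Call:
send_rows(
  commands=[-0.005,-0.002,-0.008,0,0,0.002,0.95,-0.002,0,-0.008,0,0,0,0.95,0,0,0,0,0,0,0.95,0,0,0,0,0,0,0.95],
)

```text
clock: 21.65
tool_pos: [0.6135, -0.0645, 0.1094]
eef_rot: [-0.112, 0.698, 0.112, 0.699]
contact_force: [0.3, 0.6, -2.9]
opening: 0.246
```

```bash
python3 snap.py wrist w28; python3 snap.py side s28; python3 snap.py top t28;  python3 - <<'E'
from h import *
i,K,T=load("s28.npz"); crop(i,270,130,400,290,4.5,"pics/s28c.png")
i,K,T=load("t28.npz"); crop(i,280,130,480,255,4,"pics/t28c.png")
E
```

```text
21.7 [ 0.6135 -0.0645  0.1094] x [ 0.0013  0.     -1.    ] yaw_y 0.3188 q [ 0.3   0.88 -0.49  1.69  0.58  0.72  1.4 ] [ 0.3 -0.4 -3.5] 0.244 qd 0.002
21.75 [ 0.6135 -0.0645  0.1094] x [ 0.0014  0.     -1.    ] yaw_y 0.3189 q [ 0.3   0.88 -0.49  1.69  0.58  0.72  1.4 ] [-0.6  0.1 -3.5] 0.243 qd 0.001
21.8 [ 0.6135 -0.0645  0.1094] x [ 0.0013  0.     -1.    ] yaw_y 0.3189 q [ 0.3   0.88 -0.49  1.69  0.58  0.72  1.4 ] [ 0.7  0.4 -3.4] 0.241 qd 0.002
```

View pics/s28c.png

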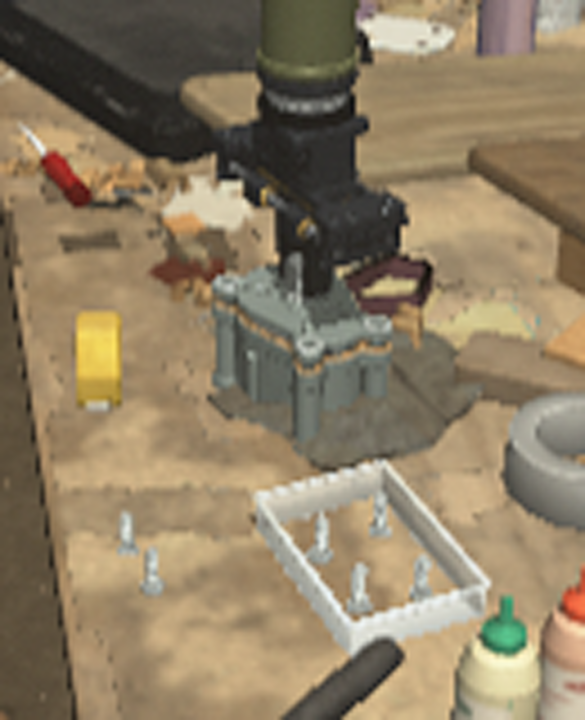

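View pics/t28c.png

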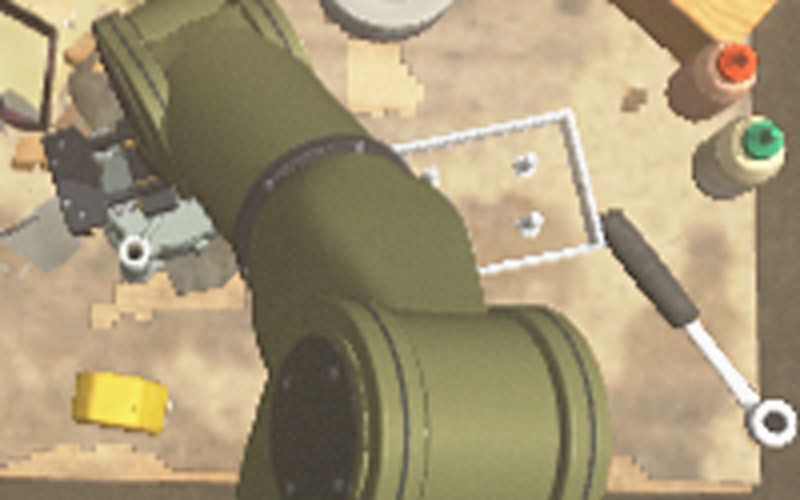

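Run:
```python
from h import *
i,K,T=load("w28.npz"); 
th=1.888;R=np.array([[np.cos(th),-np.sin(th)],[np.sin(th),np.cos(th)]])
for s,n in ((2,"w28"),(0,"t28"),(0,"s28")):
    j,K,T=load(n+".npz")
    for h in H:
        q=R@h+[.6136,-.0643]; print(n,proj(K,T,[*q,.100]).round(1),proj(K,T,[*q,.08]).round(1))
crop(i,180,130,440,270,3,"pics/w28c.png")
j,K,T=load("t28.npz"); crop(j,300,180,330,200,20,"pics/t28d.png")
j,K,T=load("s28.npz"); crop(j,312,185,362,225,12,"pics/s28d.png")
```

```text
w28 [408.6 180.7] [399.1 173. ]
w28 [395.8 299. ] [388.6 281.3]
w28 [212.1 196.7] [223.2 187.4]
w28 [223.3 286. ] [232.2 269.2]
t28 [312.9 191.6] [313.  192.5]
t28 [304.8 164.8] [305.  166.2]
t28 [349.9 176.9] [349.4 178.1]
t28 [343.5 156.8] [343.2 158.3]
s28 [320.7 191.7] [320.8 196.4]
s28 [340.  186.4] [339.9 191.1]
s28 [339.  205.6] [338.9 210.5]
s28 [354.2 201.1] [354. 206.]
```

View pics/t28d.png

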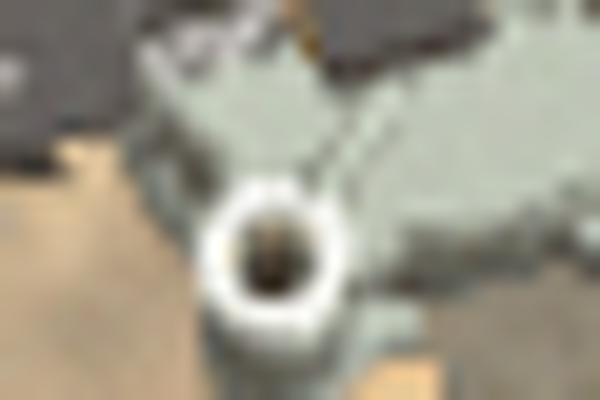

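View pics/s28d.png

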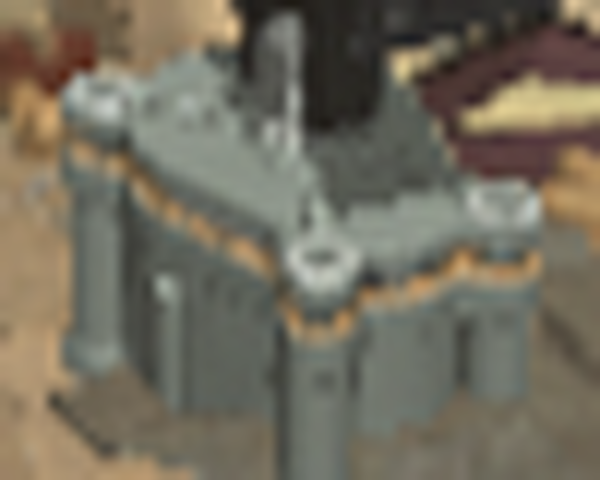

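View pics/w28c.png

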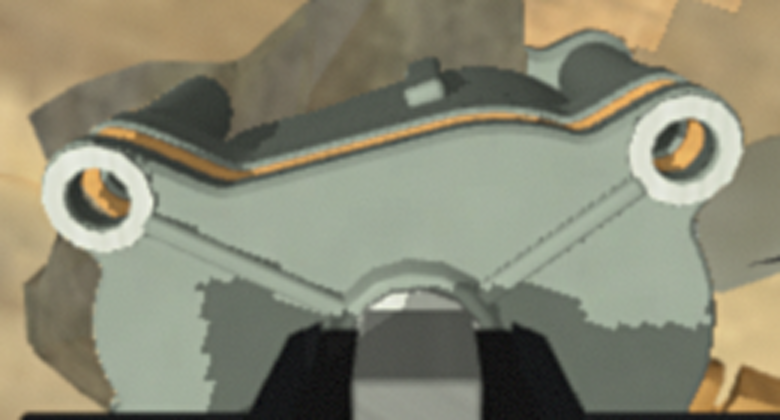

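```bash
python3 -c "
from plant import job, telemetry
print(telemetry.get_state()['tool_pos']); print(job.finish_job())"
```

```text
[ 0.61351529 -0.06446461  0.10937087]
the job is handed in; nothing more can be done
None
```

I handed the job in at about 22 s. The tray holds four bolts, and the gripper is holding the cover over the case, ready for you to start the bolts.

- **Bolts:** I moved two bolts from the row into the empty half of the tray. The last side and wrist pictures show four bolts standing in the tray and two still standing in the row.
- **Cover:** I took it by the square plug and turned it so its wide end matches the case's wide end.
    - **Height:** its underside is about 10 mm above the gasket, going by the tool height since it was gripped. There is no direct measurement of the gap.
    - **Level:** the tool is within about 0.1° of vertical.
    - **Hole alignment:** in the wrist picture, the two near ears lie within about 1 pixel (roughly 1 mm) of their places above the threaded holes. The thread can be seen through a hole in the top view. The two far holes are hidden by the gripper; in the side view, the ears that can be seen there sit over their posts.
- **Contact:** I saw no sign of the cover touching the case. The force stayed at the cover's own weight, about 3.5 N.
- **Disagreement:** the overhead camera, which is coarser, put the case about 2 mm closer to the robot than the wrist camera did. I used the wrist value, whose fit to the four holes was within 0.3 mm.
- **Other tools:** I did not touch any of them.

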